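# Refit and lock the purifier's filter cover

## Robot

A 7-joint arm with a two-finger parallel gripper is mounted at the origin on a cart in front of the work surface, level with it; the furniture and walls round the work are solid. World frame = base frame: x ahead of the robot, y to its left, z up, the work surface at z = 0. Lengths are in m, angles in rad, forces in N, time in s.
With the tool pointing down it reaches from about 0.425 to 0.925 m from the base axis. Payload 6.8 kg.
Tool frame: the origin (TCP) lies at the very end of the fingers, on their centre line; the grasp point (between the pads) lies manip.grip_point_offset behind it (manip.grip_point_offset is the distance from the TCP to the grasp point, in m); z points along the fingers, y is the line along which they close (so a half turn about z gives the same grasp; the last joint's range is limited). The gripper opens to 88 mm and grips with 3 to 60 N. Pads are 20 mm wide; open, the fingers measure 115 mm over their backs; the gripper's body (75 mm by 178 mm) begins 61 mm behind the grasp point.
Start: joints at [1.016, 0.477, 0.022, 1.555, -0.011, 1.109, -0.083], TCP at [0.292, -0.609, 0.223] pointing down, gripper open.
Joint ranges: [-2.96, 2.96], [-0.34, 2.1], [-1.41, 1.46], [0.24, 2.44], [-1.37, 4.51], [0.17, 1.92], [-2.96, 2.96]. Speed limits (rad/s): [2.39, 2.39, 3.14, 3.14, 3.14, 3.14, 3.14].

## Interface

Orientations are given as a unit quaternion [x, y, z, w].
In Python, from workcell import telemetry, viewer, order, manip gives the robot as it stands.
- The arm moves only by the tool apply_moves, never from a script. Its argument "plan" is a list of rows, each an object of numbers: "dx", "dy", "dz": the shift along the tool's x, y, z in mm; "wx", "wy", "wz": the turn, a rotation vector about the tool's x, y, z in degrees; "claw": the closure in counts, from 0 (fully open) to 255 (shut). In form: [{"dx": .., "dy": .., "dz": .., "wx": .., "wy": .., "wz": .., "claw": ..}, ...]. A call has 1 to 8 rows; each row is the pose to reach, as a shift and turn from the pose commanded when the call began, along the tool's axes at that moment; what a row does not reach only later rows make up. A row lasts 1/12 s, in which the tool goes at most 41.7 mm and 7.16 degrees, less where a joint would pass 70% of its speed; a pose out of reach is approached as far as the arm can. A call with a gripper value outside its range is refused whole. The fingers move at their own pace and stop on an object; the grip force is fixed at half the most. Time passes only in rows, so rows that repeat a pose let the fingers close. It gives the time, the measured TCP pose, the force, the opening and the grip force at its end, in the units of the state.
- telemetry.state(): the state, without advancing time (a new reading comes with each control period).
- viewer.grab_frame(name): name is "scene" or "side" or "wrist"; returns a dict with "frame" (400x640x3 uint8, red, green, blue), "camera_matrix" (3x3 intrinsics, pixels), "extrinsics" (4x4, takes a point from camera to world coordinates). Camera axes: x right, y down, z forward; pixel columns grow to the right and rows downward; lengths in m; the calibration is good to about 2 mm. A picture is of the moment at which its call begins. There is no depth.
- order.finish_job(): hands the job in; it is judged then, once.
The state is a dict: "t": time; "joint_pos": joint angles; "qvel": joint speeds; "joint_efforts": joint torques, N m; "position": TCP position; "tool_rot": TCP orientation; "wrist_force": force on the tool from outside, world axes, zero at the start; "wrist_torque": the same for the moment, N m; "opening": finger opening in m; "grip_force": force on a finger pad.
Only numpy, scipy, OpenCV 4.12 (cv2) and the standard library are available. Lean on these libraries where they do the work, as an engineer would, in place of code of your own. Each camera call takes 0.05 s, during which the arm holds its last target. There are 200 camera calls.

## Task

The cover of the gas purifier's filter bay has been left lying on the bench. Put it back: hook its thin tongue under the lip at the top of the sloping bay, swing the lower edge down and press it home against the stiff rubber seal until the cover lies flush in the bay. Then turn the turnbutton over the cover's lower edge so that it points straight up the slope, let go, and leave the other things on the bench where they are.

Things in the scene. Friction and masses are not known exactly. Their poses are not given: they have to be found in the camera images.
- bay (a point): Centre of the filter bay's seat, in the 25 degree sloping top of the gas purifier, a fixed white console 176 mm wide, 220 deep, 155 high at the back. x up the slope, y across (left), z square out of the slope; z = 0 is the seat for the cover's underside. The recess has its lower rim at x = -57.5 mm, side walls at y = +-73, back stop at x = 77.5; lower and side rims are 8 mm high, flush with a seated cover.
- lip (a point): Middle of the free edge, on the underside, of the aluminium lip that overhangs the top of the bay across its full width: bay x = 62, z = 16 mm. Axes as bay. The lip is 5 mm thick (its top at bay z = 21) and covers the bay from here up to the back stop 15.5 mm further on; the space under it is 16 mm high. It hides the tongue of a fitted cover.
- seal_strip (a point): Middle, at seat level, of the black rubber strip on the lower seat (100 mm along bay y, 9 mm wide, bay x = -50.5 mm). Axes as bay. The strip stands 4 to 6 mm proud of the seat. It is stiff: the cover's weight does not press it in, some 5 N on the strip (about 10 N at the cover's handle) does, then it stays in. Until then the cover's edge stands in the turnbutton's way.
- cover_grip (a point): Middle of the handle of the loose aluminium cover (about 0.3 kg), 30 mm above its underside. x towards the tongue, y along the handle, z out of the outer face. Plate 110 (x) by 140 (y) by 8 mm, centred here; black handle: upright rib 75 mm along y, 14 thick along x, top 45 mm above the underside. It starts flat on the bench, handle up, left or right of the purifier, tongue turned away from the robot.
- cover_tongue (a point): Middle of the tongue's free edge, on the cover's underside, 73 mm along cover x from the handle. Axes as cover_grip. The tongue is 4 mm thick, level with the underside, 110 mm wide, and stands out 18 mm from the plate. With the cover home it lies on the seat under the lip, at 70 to 77 mm along the bay's x.
- cover_edge (a point): Middle of the cover's lower edge (opposite the tongue), on the underside: -55 mm along cover x from the handle. Axes as cover_grip. With the cover home it is down on the seat, just inside the lower rim.
- turnbutton (a joint): Angle of the steel turnbutton about the bay's z axis (rad), positive anticlockwise looking down on the slope. 0: points straight up the slope, over the cover's lower edge (locked); about 1.5, as it starts: lies across the slope (open). Turns from -1.9 to 1.9 with no stop in between, both ends alike, friction 0.06 N m; stays where it is left.
- turnbutton_fin (a point): Middle of the turnbutton's upright grip fin, on its pivot axis: bay x = -80, y = 0, z = 38 mm. x runs along the fin, z as the bay's z. The fin is 56 mm long, 12 thick, and stands free from bay z = 18 to 50 mm. The flat bar under it is 76 mm long, 18 wide, bay z = 10 to 18 mm, so it clears a flush cover by 2 mm.
- label_tape: Roll of beige tape lying flat, 78 mm across, 19 mm high; origin under its centre. A bystander. It and the cover may have swapped places (left or right of the purifier).
- septa_jar: Small jar with a screw lid, 39 mm across, 47 mm high; origin under its centre. A bystander.
- beaker_100: Beaker, 57 mm across, 72 mm high; origin under its centre. A bystander.
- ferrule_tin: Flat round tin, 55 mm across, 18 mm high; origin under its centre. A bystander.

How it is judged:
By the outcome, as a careful person would: the job done as asked, in the order asked, and still so for the second after the job is handed in, with the robot touching nothing.
It also fails if it takes over 66 s, if anything falls off the work surface, if the arm or the gripper's body presses on something with over 40 N, if the wrist force passes 120 N, or if a joint passes its speed limit or range.

## Working session

There is one attempt and no reset: what is moved stays moved. The work goes in short steps, Python scripts to look and compute and a tool call to move; the robot and the scene stay as the last step left them, time stands still between calls to the robot, and variables do not carry over. Pictures are saved under pics/ and viewed, at most 10 in all, crops included, and the job is handed in when it is done.

Besides the shell and the picture viewer there is one more tool, called as name(argument=value, ...) on one line, values as JSON. apply_moves: Moves the arm, as the interface text tells. Its arguments: {"type":"object","properties":{"plan":{"type":"array","items":{"type":"object","properties":{"dx":{"type":"number"},"dy":{"type":"number"},"dz":{"type":"number"},"wx":{"type":"number"},"wy":{"type":"number"},"wz":{"type":"number"},"claw":{"type":"number"}}}}},"required":["plan"]}

```bash
mkdir -p pics; ls; python3 - <<'E'
from workcell import telemetry, viewer, order, manip
import cv2,numpy as np
s=telemetry.state(); print(s, manip.grip_point_offset)
for n in("scene","side"):
    f=viewer.grab_frame(n); cv2.imwrite(f"pics/{n}0.png",f["frame"][:,:,::-1]); np.savez(f"{n}0.npz",**f)
    print(n,f["camera_matrix"].tolist(),np.round(f["extrinsics"],4).tolist())
E
```

```text
pics
{'t': 0.0, 'joint_pos': array([ 1.01590349,  0.47780117,  0.02236699,  1.55645979, -0.01146151,
        1.10927929, -0.08307056]), 'qvel': array([-0.0002651 ,  0.00025684,  0.00051769, -0.00052409,  0.00063174,
       -0.00070001, -0.0003737 ]), 'joint_efforts': array([ 5.34982773e-04, -5.82845879e+01,  1.53517563e+00, -2.72607136e+01,
       -5.42485679e-02,  1.69135141e-02,  1.86150814e-04]), 'position': array([ 0.29134941, -0.60821432,  0.22167803]), 'tool_rot': array([ 9.75145355e-01,  2.21564234e-01, -2.89308186e-04, -8.62415402e-04]), 'wrist_force': array([-0.76321583, -0.76237776, -0.27951765]), 'wrist_torque': array([-0.04924994, -0.00504926,  0.02576971]), 'grip_force': 0.0, 'opening': 0.08756704110110315} 0.0187
scene [[453.25318883258905, 0.0, 314.5920425723991], [0.0, 453.25318883258905, 195.95212900524194], [0.0, 0.0, 1.0]] [[-0.5249, -0.6093, 0.5943, -0.0522], [-0.8511, 0.385, -0.3569, 0.4413], [-0.0113, -0.6931, -0.7207, 0.858], [0.0, 0.0, 0.0, 1.0]]
side [[452.02068314888515, 0.0, 317.40703343536313], [0.0, 452.02068314888515, 197.31884692339943], [0.0, 0.0, 1.0]] [[-0.952, -0.1504, 0.2668, 0.2728], [-0.3057, 0.5176, -0.7992, 0.9007], [-0.0179, -0.8423, -0.5387, 0.6523], [0.0, 0.0, 0.0, 1.0]]
```

View pics/scene0.png

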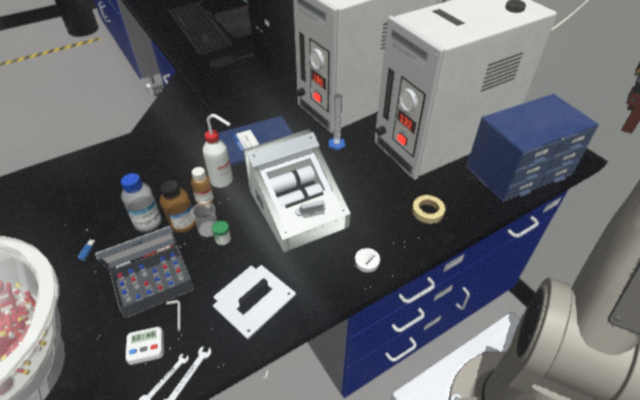

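View pics/side0.png

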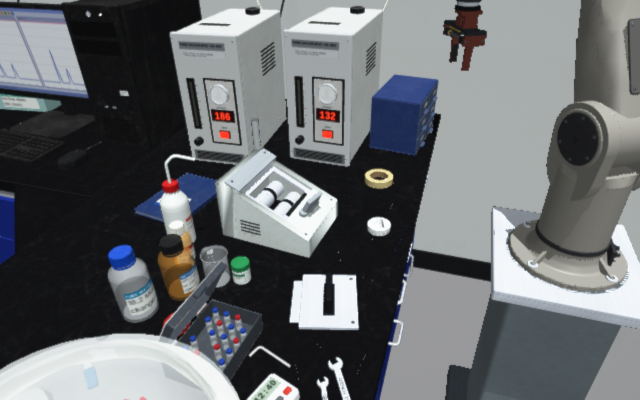

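```bash
python3 - <<'E'
import cv2,numpy as np
S=np.load("scene0.npz")["frame"];D=np.load("side0.npz")["frame"]
def c(I,x,y,w,h,k): return cv2.resize(I[y:y+h,x:x+w,::-1],None,fx=k,fy=k,interpolation=cv2.INTER_CUBIC)
A=np.zeros((600,800,3),np.uint8)
A[:390,:345]=c(S,240,130,115,130,3)
A[:345,400:790]=c(D,213,145,130,115,3)
A[400:600,:240]=c(S,200,257,120,100,2)
A[400:560,400:600]=c(D,280,262,100,80,2)
for i in range(0,345,60): cv2.putText(A,str(240+i//3),(i,398),0,.35,(0,255,255))
for i in range(0,390,60): cv2.putText(A,str(213+i//3),(400+i,357),0,.35,(0,255,255)); cv2.putText(A,str(145+i//3),(372,i+8),0,.35,(0,255,255)); cv2.putText(A,str(130+i//3),(346,i+8),0,.35,(0,255,0))
cv2.imwrite("pics/crop1.png",A)
E
```

```text
(no output)
```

View pics/crop1.png

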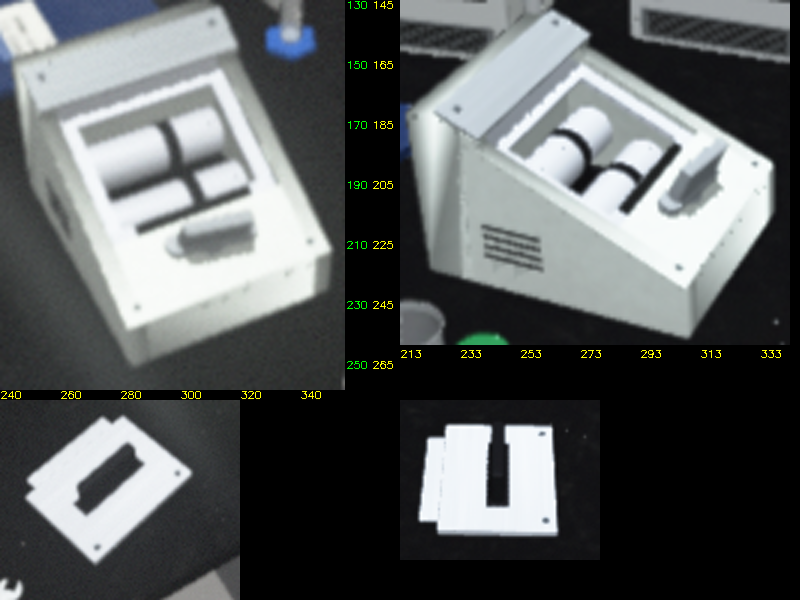

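```bash
cat > h.py <<'E'
import numpy as np,cv2
from scipy.optimize import least_squares
from scipy.spatial.transform import Rotation as R
C={}
for n in("scene","side"): 
    C[n]={k:v for k,v in np.load(f"{n}0.npz").items()}
def rays(f,uv):
    uv=np.atleast_2d(uv).astype(float); d=np.c_[uv,np.ones(len(uv))]@np.linalg.inv(f["camera_matrix"]).T
    E=f["extrinsics"]; return E[:3,3],d@E[:3,:3].T
def plane(f,uv,z):
    o,d=rays(f,uv); return o+d*((z-o[2])/d[:,2])[:,None]
def proj(f,P):
    E=f["extrinsics"]; c=(np.atleast_2d(P)-E[:3,3])@E[:3,:3]; p=c@f["camera_matrix"].T; return p[:,:2]/p[:,2:]
def tri(a,b,fa=None,fb=None):
    fa=fa or C["scene"]; fb=fb or C["side"]
    (o,d),(q,e)=rays(fa,a),rays(fb,b); out=[]
    for x,y in zip(d,e):
        x=x/np.linalg.norm(x);y=y/np.linalg.norm(y)
        s=np.linalg.lstsq(np.c_[x,-y],q-o,rcond=None)[0]; p,r=o+s[0]*x,q+s[1]*y
        out.append(np.r_[(p+r)/2,np.linalg.norm(p-r)])
    return np.array(out)
E
python3 - <<'E'
from h import *
np.set_printoptions(precision=4,suppress=True)
k=lambda p:np.array([[240+x/3,130+y/3] for x,y in p]); m=lambda p:np.array([[213+(x-400)/3,145+y/3] for x,y in p])
s=[(327,250),(128,328),(330,287),(136,366),(38,112),(238,48),(137,307),(311,241),(42,78),(212,23)]
d=[(773,163),(688,287),(772,212),(690,337),(472,144),(590,33),(681,268),(755,163),(457,108),(560,14)]
T=tri(k(s),m(d)); print("FRt FLt FRb FLb lipL lipR scrL scrR lipscL lipscR\n",T)
for n,c0 in(("scene",(255,297)),("side",(325,300))):
    f=C[n]; g=cv2.cvtColor(f["frame"],cv2.COLOR_RGB2GRAY)
    M=(g>130).astype(np.uint8); nl,L,st,ce=cv2.connectedComponentsWithStats(M)
    box=[i for i in range(1,nl) if st[i,0]<=c0[0]<=st[i,0]+st[i,2] and st[i,1]<=c0[1]<=st[i,1]+st[i,3] and 800<st[i,4]<9000 and abs(ce[i]-c0).max()<15]
    print(n,[st[i].tolist() for i in box])
    ct=max(cv2.findContours((L==box[0]).astype(np.uint8),0,1)[0],key=cv2.contourArea)[:,0]
    P=plane(f,ct,0.008)[:,:2]
    r=cv2.minAreaRect((P*1000).astype(np.float32)); print(r, cv2.boxPoints(r).tolist())
    # handle top blob: dark within
    H=((g<60)&(cv2.fillPoly(np.zeros_like(g),[cv2.convexHull(ct)],1)>0)).astype(np.uint8)
    H=cv2.erode(H,np.ones((3,3)));nl,L2,st2,ce2=cv2.connectedComponentsWithStats(H);j=1+np.argmax(st2[1:,4])
    hc=cv2.findContours((L2==j).astype(np.uint8),0,1)[0][0][:,0]
    for z in(.008,.045): print(z,cv2.minAreaRect((plane(f,hc,z)[:,:2]*1000).astype(np.float32)))
E
```

```text
FRt FLt FRb FLb lipL lipR scrL scrR lipscL lipscR
 [[ 0.5214  0.0019  0.0499  0.0002]
 [ 0.5373  0.1736  0.0478  0.0016]
 [ 0.5245 -0.0062 -0.0046  0.0011]
 [ 0.5382  0.1696 -0.0029  0.0006]
 [ 0.7081  0.1553  0.1284  0.0011]
 [ 0.6834 -0.0163  0.1364  0.0015]
 [ 0.5474  0.1598  0.053   0.0022]
 [ 0.535   0.0081  0.0513  0.0003]
 [ 0.7236  0.142   0.1479  0.0011]
 [ 0.702  -0.0027  0.157   0.0034]]
scene [[213, 265, 83, 74, 2905]]
((464.8695983886719, 291.8321533203125), (129.2187957763672, 142.6201171875), 15.88388729095459) [[383.2103271484375, 342.7366027832031], [422.24383544921875, 205.56198120117188], [546.5288696289062, 240.92770385742188], [507.495361328125, 378.1023254394531]]
0.008 ((465.496826171875, 288.3629150390625), (20.60184669494629, 74.86620330810547), 16.162527084350586)
0.045 ((442.96478271484375, 295.02069091796875), (19.70509910583496, 71.60748291015625), 16.162534713745117)
side [[290, 274, 69, 56, 3083]]
((465.96124267578125, 294.24432373046875), (127.34254455566406, 146.25799560546875), 15.808300018310547) [[384.7763366699219, 347.2621765136719], [424.6199035644531, 206.53585815429688], [547.1461181640625, 241.22647094726562], [507.3025817871094, 381.9527893066406]]
0.008 ((462.6941223144531, 274.77374267578125), (13.830936431884766, 104.98576354980469), 16.245136260986328)
0.045 ((451.7875061035156, 310.7176818847656), (13.036672592163086, 98.95664978027344), 16.245128631591797)
```

```bash
cat >> h.py <<'E'
def go(s,p,Rt):
    """moves (mm,deg) from the state s to TCP position p, rotation Rt"""
    Rc=R.from_quat(s["tool_rot"]); d=Rc.inv().apply(np.array(p)-s["position"])*1000
    w=(Rc.inv()*Rt).as_rotvec(degrees=True); return np.round(d,1),np.round(w,2)
def tool(yaw,pitch=0):
    """tool y at azimuth yaw, tool z leaning forward along yaw by pitch (deg)"""
    a,b=np.radians([yaw,pitch]); u=np.array([np.cos(a),np.sin(a),0]); k=np.array([0,0,1.])
    y=u*np.cos(b)+k*np.sin(b); z=u*np.sin(b)-k*np.cos(b); return R.from_matrix(np.c_[np.cross(y,z),y,z])
E
python3 - <<'E'
from h import *
from workcell import telemetry, viewer
np.set_printoptions(precision=4,suppress=True)
s=telemetry.state(); f=viewer.grab_frame("wrist")
Rc=R.from_quat(s["tool_rot"]); E=f["extrinsics"]
print("cam in tool",Rc.inv().apply(E[:3,3]-s["position"]),"\n",Rc.inv().as_matrix()@E[:3,:3],f["camera_matrix"][0,0])
S=C["scene"];print("cabinet/instr base, tin, tape",plane(S,[(497,197),(470,160),(606,165),(417,173),(376,140),(367,262),(428,209),(222,235)],0.0))
for n,p in(("up",s["position"]+[0,0,.2]),):
    print(n,go(s,p,Rc))
print("A",go(s,[.56,.07,.42],tool(-6.3)))
E
```

```text
cam in tool [ 0.065   0.0015 -0.1622] 
 [[ 0.0004 -0.9705 -0.2409]
 [ 1.      0.0007 -0.001 ]
 [ 0.0012 -0.2409  0.9705]] 299.5770802778024
cabinet/instr base, tin, tape [[ 0.3983 -0.3833  0.    ]
 [ 0.5406 -0.4291 -0.    ]
 [ 0.324  -0.7316 -0.    ]
 [ 0.5794 -0.2678  0.    ]
 [ 0.7542 -0.2592  0.    ]
 [ 0.4115  0.0251 -0.    ]
 [ 0.4618 -0.2036  0.    ]
 [ 0.6635  0.276  -0.    ]]
up (array([  -0. ,   -0.3, -200. ]), array([0., 0., 0.]))
A (array([ 535.3, -496. , -197.5]), array([ -0.09,  -0.04, -58.1 ]))
```

```bash
python3 - <<'E'
from h import *
from workcell import telemetry
s=telemetry.state();Rc=R.from_quat(s["tool_rot"])
for p in([.38,-.24,.42],[.56,-.02,.36]): print(go(s,p,tool(-6.3)))
E
```

```text
(array([ 239. , -294.2, -197.7]), array([-7.00e-02, -3.00e-02, -5.81e+01]))
(array([ 496.4, -414.7, -137.6]), array([-7.00e-02, -3.00e-02, -5.81e+01]))
```

apply_moves(plan=[{"dz": -40}, {"dz": -80}, {"dz": -120}, {"dz": -160}, {"dz": -200}, {"dz": -200}])

```text
$.plan[0]: bad value
```

apply_moves(plan=[{"dx": 0, "dy": 0, "dz": -200, "wx": 0, "wy": 0, "wz": 0, "claw": 0}, {"dx": 0, "dy": 0, "dz": -200, "wx": 0, "wy": 0, "wz": 0, "claw": 0}, {"dx": 0, "dy": 0, "dz": -200, "wx": 0, "wy": 0, "wz": 0, "claw": 0}, {"dx": 0, "dy": 0, "dz": -200, "wx": 0, "wy": 0, "wz": 0, "claw": 0}, {"dx": 0, "dy": 0, "dz": -200, "wx": 0, "wy": 0, "wz": 0, "claw": 0}])

```text
t: 0.57
position: [0.2916, -0.6088, 0.4262]
tool_rot: [0.975, 0.221, 0.0, 0.001]
wrist_force: [1.2, -0.3, -0.4]
opening: 0.0874
grip_force: 0.0
```

apply_moves(plan=[{"dx": 239, "dy": -294, "dz": 0, "wx": 0, "wy": 0, "wz": -58, "claw": 0}, {"dx": 239, "dy": -294, "dz": 0, "wx": 0, "wy": 0, "wz": -58, "claw": 0}, {"dx": 239, "dy": -294, "dz": 0, "wx": 0, "wy": 0, "wz": -58, "claw": 0}, {"dx": 239, "dy": -294, "dz": 0, "wx": 0, "wy": 0, "wz": -58, "claw": 0}, {"dx": 239, "dy": -294, "dz": 0, "wx": 0, "wy": 0, "wz": -58, "claw": 0}, {"dx": 239, "dy": -294, "dz": 0, "wx": 0, "wy": 0, "wz": -58, "claw": 0}, {"dx": 239, "dy": -294, "dz": 0, "wx": 0, "wy": 0, "wz": -58, "claw": 0}, {"dx": 239, "dy": -294, "dz": 0, "wx": 0, "wy": 0, "wz": -58, "claw": 0}])

```text
t: 1.23
position: [0.3694, -0.2825, 0.4225]
tool_rot: [0.748, 0.664, -0.0, -0.0]
wrist_force: [0.8, 0.1, -0.1]
opening: 0.0877
grip_force: 0.0
```

```bash
python3 - <<'E'
from h import *
from workcell import telemetry
s=telemetry.state();print(go(s,[.56,-.02,.36],tool(-6.3)))
E
```

```text
(array([283.1, 158.4,  62.4]), array([-0.02,  0.02, -0.46]))
```

apply_moves(plan=[{"dx": 283, "dy": 158, "dz": 62, "wx": 0, "wy": 0, "wz": 0, "claw": 0}, {"dx": 283, "dy": 158, "dz": 62, "wx": 0, "wy": 0, "wz": 0, "claw": 0}, {"dx": 283, "dy": 158, "dz": 62, "wx": 0, "wy": 0, "wz": 0, "claw": 0}, {"dx": 283, "dy": 158, "dz": 62, "wx": 0, "wy": 0, "wz": 0, "claw": 0}, {"dx": 283, "dy": 158, "dz": 62, "wx": 0, "wy": 0, "wz": 0, "claw": 0}, {"dx": 283, "dy": 158, "dz": 62, "wx": 0, "wy": 0, "wz": 0, "claw": 0}, {"dx": 283, "dy": 158, "dz": 62, "wx": 0, "wy": 0, "wz": 0, "claw": 0}, {"dx": 283, "dy": 158, "dz": 62, "wx": 0, "wy": 0, "wz": 0, "claw": 0}])

```text
t: 1.9
position: [0.5621, -0.0212, 0.3601]
tool_rot: [0.749, 0.662, 0.0, -0.0]
wrist_force: [0.0, -0.1, -0.0]
opening: 0.0877
grip_force: 0.0
```

apply_moves(plan=[{"dx": 0, "dy": 0, "dz": 0, "wx": 0, "wy": 0, "wz": 0, "claw": 0}, {"dx": 0, "dy": 0, "dz": 0, "wx": 0, "wy": 0, "wz": 0, "claw": 0}, {"dx": 0, "dy": 0, "dz": 0, "wx": 0, "wy": 0, "wz": 0, "claw": 0}])

```text
t: 2.15
position: [0.5611, -0.0239, 0.3603]
tool_rot: [0.75, 0.662, -0.001, -0.0]
wrist_force: [0.4, 0.7, 0.1]
opening: 0.0875
grip_force: 0.0
```

```bash
python3 - <<'E'
from h import *
from workcell import telemetry,viewer
s=telemetry.state();print(s["position"],s["joint_pos"],go(s,[.56,-.02,.36],tool(-6.3)))
f=viewer.grab_frame("wrist");np.savez("w1.npz",**f)
I=cv2.resize(f["frame"][:,:,::-1],(800,500));cv2.imwrite("pics/w1.png",I)
E
```

```text
[ 0.56109791 -0.0239233   0.36025696] [ 0.37790257  0.23430601 -0.54018287  1.61523098  0.12364423  1.32730537
 -0.30440024] (array([ 3.8, -1.6,  0.3]), array([-0.05,  0.03, -0.81]))
```

View pics/w1.png

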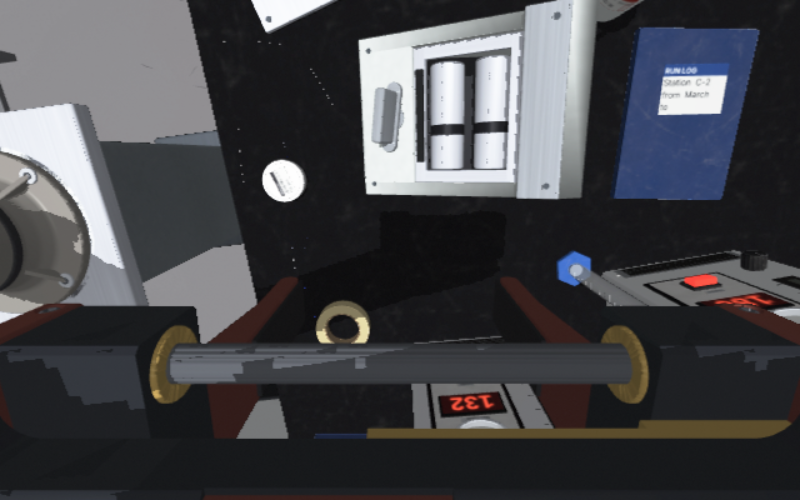

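```bash
python3 - <<'E'
from h import *
f=np.load("w1.npz")["frame"][0:160,280:480,::-1]
A=cv2.resize(f,(750,600),interpolation=cv2.INTER_CUBIC)
A=np.clip((A.astype(float)/255)**1.6*255,0,255).astype(np.uint8)
for i in range(0,200,10): cv2.putText(A,str(280+i),(int((i+.5)*3.75-10),595),0,.3,(0,255,255)); cv2.line(A,(int((i+.5)*3.75),580),(int((i+.5)*3.75),586),(0,255,255))
for i in range(0,160,10): cv2.putText(A,str(i),(0,int((i+.5)*3.75+4)),0,.3,(0,255,255))
cv2.imwrite("pics/w1c.png",A)
E
```

```text
(no output)
```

View pics/w1c.png

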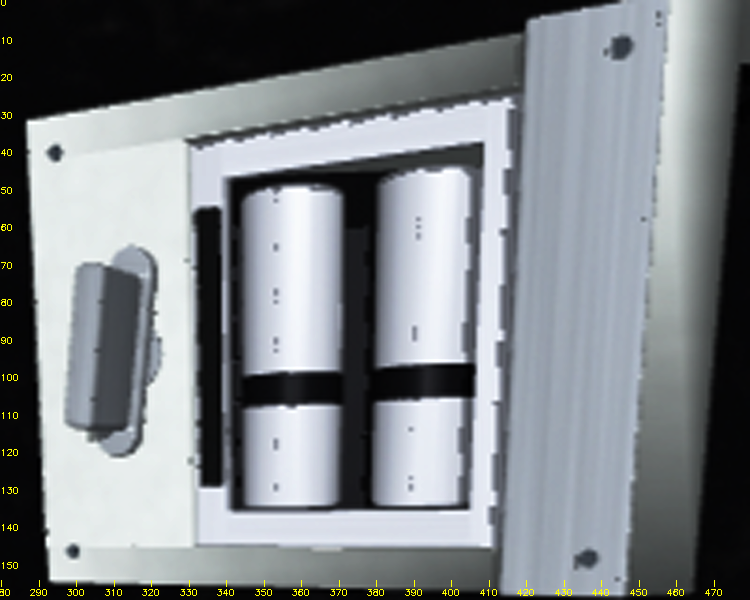

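```bash
cat > fit.py <<'E'
from h import *
np.set_printoptions(precision=2,suppress=True)
W={k:v for k,v in np.load("w1.npz").items()}; C["w"]=W
kw=lambda p:[280+p[0]/3.75-.5,p[1]/3.75-.5]
ks=lambda p:[240+(p[0]+.5)/3-.5,130+(p[1]+.5)/3-.5]; kd=lambda p:[213+(p[0]-399.5)/3-.5,145+(p[1]+.5)/3-.5]
obs=[]
def add(cam,fn,name,p): obs.append((cam,name,fn(p)))
for n,p in dict(FL=(27,122),FR=(50,581),LL=(527,20),LR=(500,592),RL=(189,141),RR=(196,546),SL=(208,207),SR=(212,487),fin=(86,346),bar=(129.5,352)).items(): add("w",kw,n,p)
for n,p in dict(FR=(327,250),FL=(128,328),BR=(330,287),BL=(136,366),LL=(38,112),LR=(238,48)).items(): add("scene",ks,n,p)
for n,p in dict(FR=(773,163),FL=(688,287),BR=(772,212),BL=(690,337),LL=(472,144),LR=(590,33)).items(): add("side",kd,n,p)
def bay(q): 
    a=np.radians(25); Rb=R.from_euler("z",q[3])*R.from_euler("y",-a); return Rb,np.array(q[:3])
def pts(q):
    Rb,o=bay(q); xf=q[4]; L=dict(FL=(xf,88,8),FR=(xf,-88,8),LL=(62,88,21),LR=(62,-88,21),RL=(-57.5,73,8),RR=(-57.5,-73,8),SL=(-50.5,50,5),SR=(-50.5,-50,5),fin=(-80,0,50),bar=(-80,0,18))
    P={k:o+Rb.apply(np.array(v)/1000) for k,v in L.items()}
    for a,b in(("BL","FL"),("BR","FR")): P[a]=P[b]*[1,1,0]
    return P
def res(q,cams=("w","scene","side")):
    P=pts(q); return np.concatenate([(proj(C[c],P[n])[0]-uv) for c,n,uv in obs if c in cams])
E
python3 - <<'E'
from fit import *
for cams in(("w","scene","side"),("w",),("scene","side")):
    r=least_squares(lambda q:np.r_[res(q,cams), ] ,[.62,.08,.09,-.11,-110],loss="soft_l1",x_scale=[.01,.01,.01,.1,10])
    q=r.x; zf=pts(q)["FL"][2]; print(cams,q[:3]*1000,np.degrees(q[3]),q[4],"front h",zf*1000,"cost",r.cost)
    rr=res(q,cams).reshape(-1,2); print([(o[0][:2],o[1],*np.round(x,1)) for o,x in zip([o for o in obs if o[0] in cams],rr)])
    if len(cams)==3: np.save("bay.npy",q)
    if "w" in cams:
        Rb,o=bay(q)
        def onp(uv,z): 
            c,d=rays(W,uv); n=Rb.apply([0,0,1]); p0=o+n*z; t=((p0-c)@n)/(d@n); return Rb.inv().apply(c+d*t[:,None]-o)*1000
        A=onp([kw((91,265)),kw((81,427)),kw((137,247)),kw((122,457))],.05); A[2:]=onp([kw((137,247)),kw((122,457))],.018); print(A); 
        for a,b in((0,1),(2,3)): v=A[a]-A[b]; print("angle",np.arctan2(v[1],v[0]),np.linalg.norm(v))
        v=(A[2]-A[3])
E
```

```text
('w', 'scene', 'side') [645.99  73.7   90.05] -5.259945535941037 -123.45830692579116 front h 45.120797087094864 cost 7.458255184555076
[('w', 'FL', np.float64(0.3), np.float64(0.1)), ('w', 'FR', np.float64(0.5), np.float64(0.1)), ('w', 'LL', np.float64(0.3), np.float64(-0.9)), ('w', 'LR', np.float64(0.7), np.float64(0.3)), ('w', 'RL', np.float64(-0.6), np.float64(-0.5)), ('w', 'RR', np.float64(-0.2), np.float64(-0.1)), ('w', 'SL', np.float64(0.2), np.float64(-0.0)), ('w', 'SR', np.float64(0.4), np.float64(-0.5)), ('w', 'fin', np.float64(0.2), np.float64(0.2)), ('w', 'bar', np.float64(-0.8), np.float64(0.3)), ('sc', 'FR', np.float64(1.7), np.float64(0.3)), ('sc', 'FL', np.float64(0.7), np.float64(0.5)), ('sc', 'BR', np.float64(-0.2), np.float64(0.2)), ('sc', 'BL', np.float64(-0.8), np.float64(-0.2)), ('sc', 'LL', np.float64(0.7), np.float64(0.3)), ('sc', 'LR', np.float64(0.6), np.float64(-0.2)), ('si', 'FR', np.float64(0.2), np.float64(0.7)), ('si', 'FL', np.float64(-0.5), np.float64(0.4)), ('si', 'BR', np.float64(0.4), np.float64(-0.6)), ('si', 'BL', np.float64(-0.6), np.float64(-0.2
[... 1083 characters left out ...]
) [646.03  75.31  91.44] -4.840758691160727 -123.40220289901663 front h 46.536382313976986 cost 4.42447976549895
[('sc', 'FR', np.float64(1.3), np.float64(-0.1)), ('sc', 'FL', np.float64(0.5), np.float64(0.5)), ('sc', 'BR', np.float64(-0.6), np.float64(0.1)), ('sc', 'BL', np.float64(-1.0), np.float64(0.2)), ('sc', 'LL', np.float64(0.0), np.float64(0.4)), ('sc', 'LR', np.float64(-0.2), np.float64(-0.6)), ('si', 'FR', np.float64(-0.1), np.float64(0.3)), ('si', 'FL', np.float64(-0.4), np.float64(0.1)), ('si', 'BR', np.float64(0.1), np.float64(-0.5)), ('si', 'BL', np.float64(-0.4), np.float64(0.0)), ('si', 'LL', np.float64(2.1), np.float64(-1.7)), ('si', 'LR', np.float64(-0.4), np.float64(0.3))]
```

```bash
python3 - <<'E'
from h import *
from workcell import telemetry
s=telemetry.state();print(go(s,[.479,.211,.25],tool(15.85)))
E
```

```text
(array([ 223.6, -110.9,  110.5]), array([-2.000e-02,  4.000e-02, -2.305e+01]))
```

apply_moves(plan=[{"dx": 223, "dy": -111, "dz": 110, "wx": 0, "wy": 0, "wz": -23, "claw": 0}, {"dx": 223, "dy": -111, "dz": 110, "wx": 0, "wy": 0, "wz": -23, "claw": 0}, {"dx": 223, "dy": -111, "dz": 110, "wx": 0, "wy": 0, "wz": -23, "claw": 0}, {"dx": 223, "dy": -111, "dz": 110, "wx": 0, "wy": 0, "wz": -23, "claw": 0}, {"dx": 223, "dy": -111, "dz": 110, "wx": 0, "wy": 0, "wz": -23, "claw": 0}, {"dx": 223, "dy": -111, "dz": 110, "wx": 0, "wy": 0, "wz": -23, "claw": 0}, {"dx": 223, "dy": -111, "dz": 110, "wx": 0, "wy": 0, "wz": -23, "claw": 0}, {"dx": 223, "dy": -111, "dz": 110, "wx": 0, "wy": 0, "wz": -23, "claw": 0}])

```text
t: 2.87
position: [0.4758, 0.2146, 0.2495]
tool_rot: [0.6, 0.8, -0.001, -0.001]
wrist_force: [0.3, 0.3, 0.0]
opening: 0.0877
grip_force: 0.0
```

apply_moves(plan=[{"dx": 0, "dy": 0, "dz": 0, "wx": 0, "wy": 0, "wz": 0, "claw": 0}, {"dx": 0, "dy": 0, "dz": 0, "wx": 0, "wy": 0, "wz": 0, "claw": 0}, {"dx": 0, "dy": 0, "dz": 0, "wx": 0, "wy": 0, "wz": 0, "claw": 0}])

```text
t: 3.12
position: [0.4801, 0.2095, 0.2513]
tool_rot: [0.604, 0.797, 0.0, 0.001]
wrist_force: [0.9, -1.3, -0.2]
opening: 0.0881
grip_force: 0.0
```

```bash
python3 - <<'E'
from h import *
from workcell import telemetry,viewer
s=telemetry.state();print(s["position"],s["joint_pos"])
f=viewer.grab_frame("wrist");np.savez("w2.npz",**f)
p=proj(f,[[.457,.289,.045]])[0];print(p)
u,v=int(p[0])-110,max(0,int(p[1])-90); A=cv2.resize(f["frame"][v:v+150,u:u+200,::-1],None,fx=3.75,fy=3.75,interpolation=cv2.INTER_CUBIC)
print(u,v)
for i in range(0,200,20): cv2.putText(A,str(u+i),(int((i+.5)*3.75-10),555),0,.3,(0,255,255))
for i in range(0,150,20): cv2.putText(A,str(v+i),(0,int((i+.5)*3.75+4)),0,.3,(0,255,255))
cv2.imwrite("pics/w2c.png",A)
E
```

```text
[0.48008423 0.20949139 0.25129401] [ 0.08067104  0.27701507 -0.72543819  1.84358956  0.20698654  1.09641133
 -0.44751799]
[318.00928316 106.59271742]
208 16
```

View pics/w2c.png

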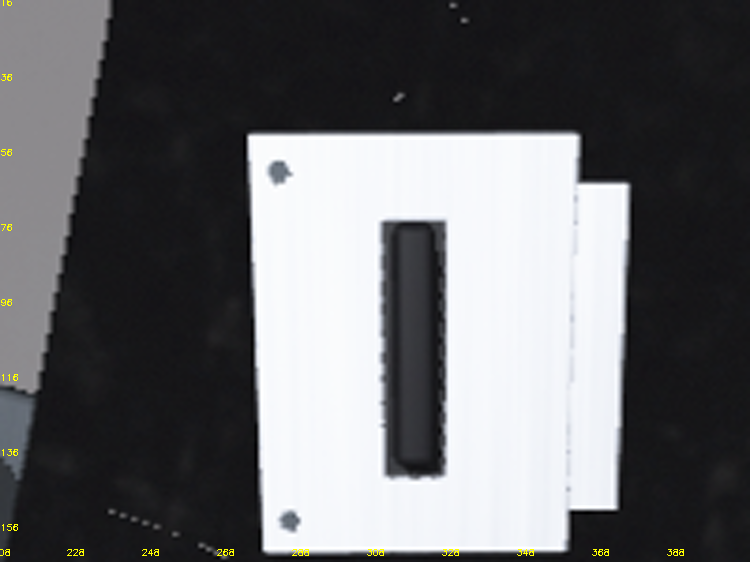

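```bash
python3 - <<'E'
from h import *
from workcell import telemetry
np.set_printoptions(precision=2,suppress=True)
f=dict(np.load("w2.npz")); k=lambda p:[[208+x/3.75-.5,16+y/3.75-.5] for x,y in p]
P=plane(f,k([(248,134),(580,133),(569,551),(262,551)]),.008)*1000
H=plane(f,k([(393,222),(433,222),(437,470),(397,470)]),.045)*1000
print(P,P.mean(0),"handle",H.mean(0)); d=(P[1]-P[0]);e=P[2]-P[3]; print([np.linalg.norm(x) for x in(d,e,P[0]-P[3],P[1]-P[2])],[np.degrees(np.arctan2(x[1],x[0])) for x in(d,e,P[0]-P[3],P[1]-P[2])])
h=H[0]+H[1]-H[2]-H[3];print(np.degrees(np.arctan2(h[1],h[0]))-90)
s=telemetry.state()
c=(P.mean(0)[:2]+H.mean(0)[:2])/2000; print(c)
for z in(.08,.0135): print(go(s,[*c,z],tool(15.85)))
E
```

```text
[[385.58 339.36   8.  ]
 [491.47 369.48   8.  ]
 [529.86 236.06   8.  ]
 [423.03 206.08   8.  ]] [457.48 287.75   8.  ] handle [457.81 286.85  45.  ]
[np.float64(110.088753290691), np.float64(110.95582459843779), np.float64(138.4418976656728), np.float64(138.83242835037555)] [np.float64(15.874970034406802), np.float64(15.67329594018606), np.float64(105.69453241195296), np.float64(106.05259495056382)]
16.623248402556925
[0.46 0.29]
(array([ 80.9,  -0.8, 171.2]), array([ 0.07,  0.04, -0.17]))
(array([ 80.9,  -0.8, 237.7]), array([ 0.07,  0.04, -0.17]))
```

apply_moves(plan=[{"dx": 40, "dy": 0, "dz": 20, "wx": 0, "wy": 0, "wz": 0, "claw": 0}, {"dx": 80.9, "dy": -0.8, "dz": 60, "wx": 0, "wy": 0, "wz": 0, "claw": 0}, {"dx": 80.9, "dy": -0.8, "dz": 100, "wx": 0, "wy": 0, "wz": 0, "claw": 0}, {"dx": 80.9, "dy": -0.8, "dz": 135, "wx": 0, "wy": 0, "wz": 0, "claw": 0}, {"dx": 80.9, "dy": -0.8, "dz": 165, "wx": 0, "wy": 0, "wz": 0, "claw": 0}, {"dx": 80.9, "dy": -0.8, "dz": 171, "wx": 0, "wy": 0, "wz": 0, "claw": 0}, {"dx": 80.9, "dy": -0.8, "dz": 171, "wx": 0, "wy": 0, "wz": 0, "claw": 0}, {"dx": 80.9, "dy": -0.8, "dz": 171, "wx": 0, "wy": 0, "wz": 0, "claw": 0}])

```text
t: 3.83
position: [0.4572, 0.2892, 0.0811]
tool_rot: [0.603, 0.798, 0.001, 0.0]
wrist_force: [0.5, 0.2, 0.3]
opening: 0.0878
grip_force: 0.0
```

```bash
python3 - <<'E'
from h import *
from workcell import telemetry
s=telemetry.state();print(s["position"],go(s,[.4576,.2875,.0145],tool(15.85)))
E
```

```text
[0.45719666 0.2892392  0.08114507] (array([-1.8, -0.2, 66.6]), array([ 0.09, -0.02, -0.05]))
```

apply_moves(plan=[{"dx": -1.5, "dy": 0, "dz": 30, "wx": 0, "wy": 0, "wz": 0, "claw": 0}, {"dx": -1.5, "dy": 0, "dz": 50, "wx": 0, "wy": 0, "wz": 0, "claw": 0}, {"dx": -1.5, "dy": 0, "dz": 60, "wx": 0, "wy": 0, "wz": 0, "claw": 0}, {"dx": -1.5, "dy": 0, "dz": 66, "wx": 0, "wy": 0, "wz": 0, "claw": 0}, {"dx": -1.5, "dy": 0, "dz": 66, "wx": 0, "wy": 0, "wz": 0, "claw": 0}, {"dx": -1.5, "dy": 0, "dz": 66, "wx": 0, "wy": 0, "wz": 0, "claw": 0}])

```text
t: 4.33
position: [0.4572, 0.2884, 0.0151]
tool_rot: [0.603, 0.798, 0.001, 0.0]
wrist_force: [0.2, -0.9, 0.1]
opening: 0.0875
grip_force: 0.0
```

apply_moves(plan=[{"dx": 0, "dy": 0, "dz": 0, "wx": 0, "wy": 0, "wz": 0, "claw": 255}, {"dx": 0, "dy": 0, "dz": 0, "wx": 0, "wy": 0, "wz": 0, "claw": 255}, {"dx": 0, "dy": 0, "dz": 0, "wx": 0, "wy": 0, "wz": 0, "claw": 255}, {"dx": 0, "dy": 0, "dz": 0, "wx": 0, "wy": 0, "wz": 0, "claw": 255}, {"dx": 0, "dy": 0, "dz": 0, "wx": 0, "wy": 0, "wz": 0, "claw": 255}, {"dx": 0, "dy": 0, "dz": 0, "wx": 0, "wy": 0, "wz": 0, "claw": 255}, {"dx": 0, "dy": 0, "dz": 0, "wx": 0, "wy": 0, "wz": 0, "claw": 255}, {"dx": 0, "dy": 0, "dz": 0, "wx": 0, "wy": 0, "wz": 0, "claw": 255}])

```text
t: 5.0
position: [0.4562, 0.2878, 0.0136]
tool_rot: [0.603, 0.798, -0.0, 0.0]
wrist_force: [-1.2, -0.5, -0.2]
opening: 0.0383
grip_force: 0.0
```

```bash
python3 - <<'E'
from h import *
from workcell import telemetry
s=telemetry.state();print(s["position"],s["opening"],s["grip_force"],s["wrist_force"],go(s,[.4576,.2875,.0145],tool(15.85)))
E
```

```text
[0.45623735 0.28778933 0.01364296] 0.0382581303619527 0.0 [-1.15532523 -0.46491548 -0.19150002] (array([-0.7,  1.2, -0.9]), array([-0.  ,  0.  ,  0.05]))
```

apply_moves(plan=[{"dx": 0, "dy": 0, "dz": 0, "wx": 0, "wy": 0, "wz": 0, "claw": 255}, {"dx": 0, "dy": 0, "dz": 0, "wx": 0, "wy": 0, "wz": 0, "claw": 255}, {"dx": 0, "dy": 0, "dz": 0, "wx": 0, "wy": 0, "wz": 0, "claw": 255}, {"dx": 0, "dy": 0, "dz": 0, "wx": 0, "wy": 0, "wz": 0, "claw": 255}, {"dx": 0, "dy": 0, "dz": 0, "wx": 0, "wy": 0, "wz": 0, "claw": 255}, {"dx": 0, "dy": 0, "dz": 0, "wx": 0, "wy": 0, "wz": 0, "claw": 255}])

```text
t: 5.5
position: [0.4564, 0.2879, 0.0137]
tool_rot: [0.603, 0.798, 0.0, 0.0]
wrist_force: [-0.4, -1.0, -0.2]
opening: 0.0139
grip_force: 30.0
```

```bash
python3 - <<'E'
from h import *
from workcell import telemetry
s=telemetry.state();print(s["position"],R.from_quat(s["tool_rot"]).as_matrix()[:,1],s["opening"],s["grip_force"],s["wrist_force"],go(s,[.4576,.2875,.0145],tool(15.85)))
E
```

```text
[0.45639442 0.28788138 0.01366539] [9.61780671e-01 2.73820881e-01 2.55305480e-04] 0.013873234039294857 29.99992400407791 [-0.380609   -1.042607   -0.16134392] (array([-0.7,  1.1, -0.8]), array([ 0.01, -0.01,  0.04]))
```

```bash
cat >> h.py <<'E'
O=np.array([.646,.0737,.0895]); YAW=-5.35; TC=np.array([0,.0007,.0137]) # TCP in cover frame
def bayR(): a=tool(YAW,25).as_matrix(); return R.from_matrix(np.c_[a[:,1],a[:,0],-a[:,2]])
def cov(tx,tz,th,ty=0.):
    """TCP pose with tongue edge at bay (tx,ty,tz) mm, lower edge raised th deg"""
    Rt=tool(YAW,25-th); a=Rt.as_matrix(); Rcov=R.from_matrix(np.c_[a[:,1],a[:,0],-a[:,2]])
    return O+bayR().apply(np.array([tx,ty,tz])/1000)+Rcov.apply(TC-[.073,0,0]),Rt
def where(s):
    a=R.from_quat(s["tool_rot"]).as_matrix(); Rcov=R.from_matrix(np.c_[a[:,1],a[:,0],-a[:,2]])
    tip=s["position"]+Rcov.apply(np.array([.073,0,0])-TC); edge=s["position"]+Rcov.apply(np.array([-.055,0,0])-TC); Bi=bayR().inv()
    return "tip",np.round(Bi.apply(tip-O)*1000,1),"edge",np.round(Bi.apply(edge-O)*1000,1),"rot",np.round((Bi*Rcov).as_rotvec(degrees=True),2),"F",np.round(Bi.apply(s["wrist_force"]),1)
E
python3 - <<'E'
from h import *
from workcell import telemetry
s=telemetry.state();s=dict(s);print(go(s,s["position"]+[0,0,.235],R.from_quat(s["tool_rot"])))
p,q=cov(57,60,14);print(p,go(s,p,q))
E
```

```text
(array([ 0.00e+00,  1.00e-01, -2.35e+02]), array([0., 0., 0.]))
[0.59830382 0.07886969 0.16748694] (array([-239.9,   79.3, -153.8]), array([-10.86,  -2.05,  21.18]))
```

apply_moves(plan=[{"dx": 0, "dy": 0, "dz": -20, "wx": 0, "wy": 0, "wz": 0, "claw": 255}, {"dx": 0, "dy": 0, "dz": -50, "wx": 0, "wy": 0, "wz": 0, "claw": 255}, {"dx": 0, "dy": 0, "dz": -85, "wx": 0, "wy": 0, "wz": 0, "claw": 255}, {"dx": 0, "dy": 0, "dz": -120, "wx": 0, "wy": 0, "wz": 0, "claw": 255}, {"dx": 0, "dy": 0, "dz": -155, "wx": 0, "wy": 0, "wz": 0, "claw": 255}, {"dx": 0, "dy": 0, "dz": -190, "wx": 0, "wy": 0, "wz": 0, "claw": 255}, {"dx": 0, "dy": 0, "dz": -220, "wx": 0, "wy": 0, "wz": 0, "claw": 255}, {"dx": 0, "dy": 0, "dz": -235, "wx": 0, "wy": 0, "wz": 0, "claw": 255}])

```text
t: 6.17
position: [0.4568, 0.2887, 0.2523]
tool_rot: [0.602, 0.798, 0.002, 0.001]
wrist_force: [1.0, 0.5, -3.2]
opening: 0.014
grip_force: 30.0
```

```bash
python3 - <<'E'
from h import *
from workcell import telemetry
s=telemetry.state()
p,q=cov(57,60,14);print(s["position"],s["grip_force"],s["opening"],p,go(s,p,q))
E
```

```text
[0.45679557 0.28871136 0.25228505] 29.999630749225616 0.013979584836638238 [0.59830382 0.07886969 0.16748694] (array([-240.7,   78.2,   84.9]), array([-10.66,  -2.13,  21.18]))
```

apply_moves(plan=[{"dx": -30, "dy": 10, "dz": 0, "wx": -1.4, "wy": -0.3, "wz": 2.7, "claw": 255}, {"dx": -65, "dy": 20, "dz": 0, "wx": -2.7, "wy": -0.5, "wz": 5.3, "claw": 255}, {"dx": -100, "dy": 33, "dz": 5, "wx": -4, "wy": -0.8, "wz": 8, "claw": 255}, {"dx": -135, "dy": 44, "dz": 15, "wx": -5.4, "wy": -1.1, "wz": 10.7, "claw": 255}, {"dx": -170, "dy": 55, "dz": 25, "wx": -6.7, "wy": -1.3, "wz": 13.3, "claw": 255}, {"dx": -205, "dy": 66, "dz": 40, "wx": -8, "wy": -1.6, "wz": 16, "claw": 255}, {"dx": -230, "dy": 75, "dz": 55, "wx": -9.3, "wy": -1.9, "wz": 18.6, "claw": 255}, {"dx": -240.7, "dy": 78.2, "dz": 65, "wx": -10.7, "wy": -2.1, "wz": 21.2, "claw": 255}])

```text
t: 6.83
position: [0.5981, 0.072, 0.1813]
tool_rot: [0.739, 0.667, 0.061, 0.071]
wrist_force: [0.1, -0.8, -2.9]
opening: 0.0141
grip_force: 30.0
```

apply_moves(plan=[{"dx": 0, "dy": 0, "dz": 0, "wx": 0, "wy": 0, "wz": 0, "claw": 255}, {"dx": 0, "dy": 0, "dz": 0, "wx": 0, "wy": 0, "wz": 0, "claw": 255}, {"dx": 0, "dy": 0, "dz": 0, "wx": 0, "wy": 0, "wz": 0, "claw": 255}])

```text
t: 7.08
position: [0.5969, 0.0795, 0.1842]
tool_rot: [0.735, 0.671, 0.063, 0.07]
wrist_force: [-0.9, 0.5, -3.0]
opening: 0.0141
grip_force: 30.0
```

```bash
python3 - <<'E'
from h import *
from workcell import telemetry,viewer
s=telemetry.state()
print(s["position"],where(s),s["grip_force"],s["opening"])
for z in(40,20,5): print(z,go(s,*cov(57,z,14)))
W=[];
for n in("side","wrist"):
    f=viewer.grab_frame(n); np.savez(n+"3.npz",**f)
    g=f["frame"][120:270,200:400] if n=="side" else f["frame"][:,:]
    g=cv2.resize(g[:,:,::-1],(600,450) if n=="side" else (800,500)); cv2.imwrite(f"pics/{n}3.png",g)
E
```

```text
[0.59691656 0.0795435  0.18419703] ('tip', array([62.7,  0.8, 75.5]), 'edge', array([-61.4,   0.4, 106.9]), 'rot', array([ 0.  , 14.19,  0.17]), 'F', array([-2.1,  0.5, -2.3])) 29.999547600746155 0.014072273263336044
40 (array([-0.5,  3.2, 36.1]), array([-0.19,  0.02,  0.17]))
20 (array([-0.5,  8.1, 55.5]), array([-0.19,  0.02,  0.17]))
5 (array([-0.6, 11.8, 70. ]), array([-0.19,  0.02,  0.17]))
```

View pics/wrist3.png

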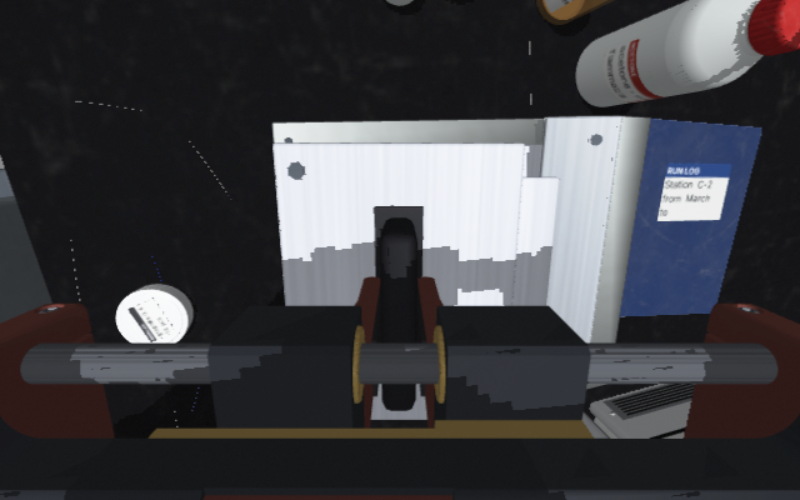

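```bash
python3 - <<'E'
from h import *
from workcell import telemetry
s=telemetry.state(); f=dict(np.load("wrist3.npz"))
a=R.from_quat(s["tool_rot"]).as_matrix(); Rc=R.from_matrix(np.c_[a[:,1],a[:,0],-a[:,2]])
P=s["position"]+Rc.apply(np.array([[73,55,4],[55,70,8],[-55,70,8]])/1000-TC); print(proj(f,P).round(1),"obs 446.4,142.4 418.4,114.4 220,115")
for dz in(-.003,0,.003): print(dz,proj(f,O+[0,0,dz]+bayR().apply(np.array([[-123.5,88,8],[62,88,21],[62,-20,21]])/1000)).round(1),"obs 218.4,98.4 436,94.4")
print(R.from_quat(s["tool_rot"]).inv().apply(f["extrinsics"][:3,3]-s["position"]))
E
```

```text
[[448.1 141.2]
 [420.7 113.3]
 [216.8 113.3]] obs 446.4,142.4 418.4,114.4 220,115
-0.003 [[219.   97.8]
 [434.1  92.1]
 [421.6 230.9]] obs 218.4,98.4 436,94.4
0 [[218.6  97.6]
 [436.4  91.7]
 [423.5 232.1]] obs 218.4,98.4 436,94.4
0.003 [[218.1  97.3]
 [438.8  91.3]
 [425.4 233.4]] obs 218.4,98.4 436,94.4
[ 6.40902594e-02  6.16448163e-05 -1.62074134e-01]
```

apply_moves(plan=[{"dx": -0.5, "dy": -3, "dz": 10, "wx": 0, "wy": 0, "wz": 0, "claw": 255}, {"dx": -0.5, "dy": 1, "dz": 24, "wx": 0, "wy": 0, "wz": 0, "claw": 255}, {"dx": -0.5, "dy": 4, "dz": 38, "wx": 0, "wy": 0, "wz": 0, "claw": 255}, {"dx": -0.5, "dy": 7, "dz": 50, "wx": 0, "wy": 0, "wz": 0, "claw": 255}, {"dx": -0.5, "dy": 9, "dz": 58, "wx": 0, "wy": 0, "wz": 0, "claw": 255}, {"dx": -0.5, "dy": 9, "dz": 58, "wx": 0, "wy": 0, "wz": 0, "claw": 255}])

```text
t: 7.68
position: [0.6165, 0.075, 0.126]
tool_rot: [0.736, 0.67, 0.062, 0.069]
wrist_force: [0.8, -0.6, -2.5]
opening: 0.0139
grip_force: 30.0
```

```bash
python3 - <<'E'
from h import *
from workcell import telemetry
s=telemetry.state()
print(where(s),s["grip_force"],s["opening"])
for x,z in((57,6),(73,6),(73,3)): print(z,go(s,*cov(x,z,14)))
E
```

```text
('tip', array([56. , -2.2, 14.2]), 'edge', array([-68. ,  -2.2,  45.9]), 'rot', array([-1.300e-01,  1.434e+01,  1.000e-02]), 'F', array([-0.3, -0.5, -2.6])) 29.999460875988007 0.013925352659814628
6 (array([2.2, 2.9, 8.1]), array([-0.34,  0.13, -0.01]))
6 (array([ 2.2, 18.4,  4.2]), array([-0.34,  0.13, -0.01]))
3 (array([ 2.2, 19.2,  7.1]), array([-0.34,  0.13, -0.01]))
```

apply_moves(plan=[{"dx": 0.5, "dy": 1.5, "dz": 4, "wx": 0, "wy": 0, "wz": 0, "claw": 255}, {"dx": 1, "dy": 2.9, "dz": 8, "wx": 0, "wy": 0, "wz": 0, "claw": 255}, {"dx": 1, "dy": 2.9, "dz": 8, "wx": 0, "wy": 0, "wz": 0, "claw": 255}, {"dx": 1, "dy": 2.9, "dz": 8, "wx": 0, "wy": 0, "wz": 0, "claw": 255}, {"dx": 1, "dy": 2.9, "dz": 8, "wx": 0, "wy": 0, "wz": 0, "claw": 255}])

```text
t: 8.1
position: [0.6216, 0.0759, 0.1215]
tool_rot: [0.736, 0.67, 0.063, 0.071]
wrist_force: [0.6, 0.3, -3.4]
opening: 0.0137
grip_force: 30.0
```

```bash
python3 - <<'E'
from h import *
from workcell import telemetry
s=telemetry.state()
print(where(s),s["qvel"].round(3),s["grip_force"],s["opening"])
for x,z in((57,6),(66,6),(73,6),(73,3)): print(z,go(s,*cov(x,z,14)))
E
```

```text
('tip', array([58.7, -0.8,  8.3]), 'edge', array([-65.4,  -0.8,  39.5]), 'rot', array([-0.09, 14.12,  0.  ]), 'F', array([-1. ,  0.3, -3.3])) [ 0.    -0.004 -0.001  0.001 -0.001  0.    -0.   ] 29.99951183795929 0.013677852625492499
6 (array([ 0.7, -1.2,  2.8]), array([-0.12,  0.09, -0.01]))
6 (array([0.7, 7.6, 0.6]), array([-0.12,  0.09, -0.01]))
6 (array([ 0.7, 14.3, -1.1]), array([-0.12,  0.09, -0.01]))
3 (array([ 0.8, 15.1,  1.8]), array([-0.12,  0.09, -0.01]))
```

apply_moves(plan=[{"dx": 0.7, "dy": -0.5, "dz": 3, "wx": 0, "wy": 0, "wz": 0, "claw": 255}, {"dx": 0.7, "dy": 0, "dz": 3, "wx": 0, "wy": 0, "wz": 0, "claw": 255}, {"dx": 0.7, "dy": 4, "dz": 2, "wx": 0, "wy": 0, "wz": 0, "claw": 255}, {"dx": 0.7, "dy": 8, "dz": 1, "wx": 0, "wy": 0, "wz": 0, "claw": 255}, {"dx": 0.7, "dy": 11, "dz": 0, "wx": 0, "wy": 0, "wz": 0, "claw": 255}, {"dx": 0.7, "dy": 14, "dz": -0.5, "wx": 0, "wy": 0, "wz": 0, "claw": 255}, {"dx": 0.7, "dy": 14, "dz": -0.5, "wx": 0, "wy": 0, "wz": 0, "claw": 255}, {"dx": 0.7, "dy": 14, "dz": -0.5, "wx": 0, "wy": 0, "wz": 0, "claw": 255}])

```text
t: 8.77
position: [0.6342, 0.0754, 0.1239]
tool_rot: [0.736, 0.67, 0.062, 0.07]
wrist_force: [-5.0, 0.6, -0.6]
opening: 0.0138
grip_force: 30.0
```

```bash
python3 - <<'E'
from h import *
from workcell import telemetry,viewer
s=telemetry.state()
print(where(s),s["wrist_torque"],s["grip_force"],s["opening"])
f=viewer.grab_frame("side");A=cv2.resize(f["frame"][110:260,200:400,::-1],(800,600),interpolation=cv2.INTER_CUBIC);cv2.imwrite("pics/side4.png",A)
for x,z,t in((73,4,9),(73,2,5),(73,1,3),(73,0,1)): print(z,t,go(s,*cov(x,z,t)))
E
```

```text
('tip', array([71.1, -0.1,  4.9]), 'edge', array([-53. ,  -0.1,  36.5]), 'rot', array([-1.200e-01,  1.427e+01,  1.000e-02]), 'F', array([-4.8,  0.2,  1.6])) [ 0.10844166  1.09995573 -0.06795745] 30.000911951065063 0.013782757082342875
4 9 (array([0.1, 1.1, 7.2]), array([-5.27,  0.12, -0.  ]))
2 5 (array([ 0.1,  1.3, 14.3]), array([-9.27,  0.12,  0.  ]))
1 3 (array([ 0.1,  1.5, 17.9]), array([-11.27,   0.12,   0.  ]))
0 1 (array([ 0.1,  1.9, 21.4]), array([-1.327e+01,  1.200e-01,  1.000e-02]))
```

View pics/side4.png

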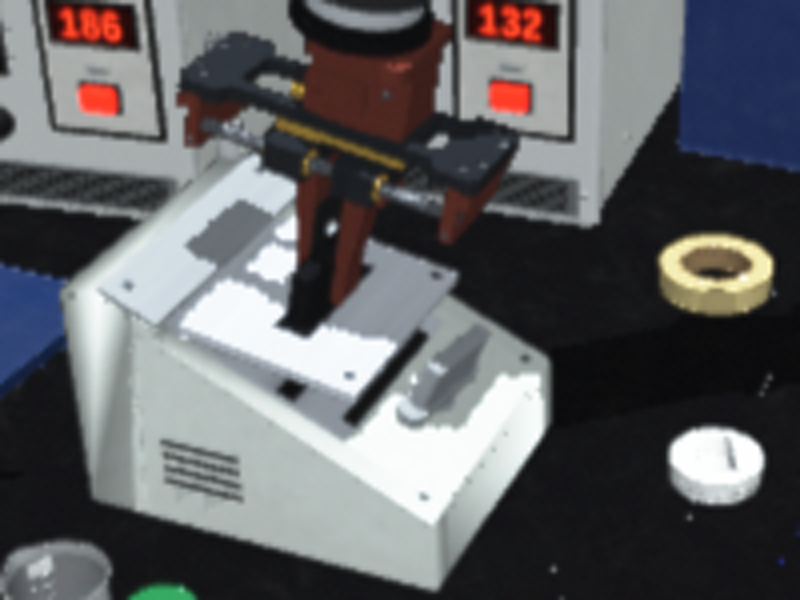

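```bash
python3 - <<'E'
from h import *
from workcell import telemetry
s=telemetry.state(); f=C["side"]
a=R.from_quat(s["tool_rot"]).as_matrix(); Rc=R.from_matrix(np.c_[a[:,1],a[:,0],-a[:,2]])
L=np.array([[-55,70,0],[-55,-70,8],[-55,70,8],[55,70,8]])/1000
for d in([0,0,0],[0,0,-.005],[.005,0,0]): print(d,proj(f,s["position"]+Rc.apply(L+d-TC)).round(1).tolist())
print("obs under-left ~(288.3,209) right top (314.5,178.5), left top (288,206.5)")
b=np.array([[62,88,21],[62,-88,21],[-123.5,88,8],[-123.5,-88,8]])/1000
print(proj(f,O+bayR().apply(b)).round(1).tolist(),"obs lipL (239.2,193) FL (309.2,240.8) FR (337.3,199.3)")
E
```

```text
[0, 0, 0] [[289.0, 210.5], [315.1, 177.3], [289.4, 207.6], [245.2, 189.9]]
[0, 0, -0.005] [[288.7, 212.2], [314.8, 179.0], [289.1, 209.4], [245.0, 191.7]]
[0.005, 0, 0] [[286.9, 209.6], [313.2, 176.6], [287.3, 206.8], [243.2, 189.2]]
obs under-left ~(288.3,209) right top (314.5,178.5), left top (288,206.5)
[[239.0, 191.2], [276.3, 156.4], [308.1, 241.0], [337.2, 199.9]] obs lipL (239.2,193) FL (309.2,240.8) FR (337.3,199.3)
```

```bash
sed -i 's/O=np.array(\[.646,.0737,.0895\])/O=np.array([.646,.0737,.094])/' h.py; python3 - <<'E'
from h import *
from workcell import telemetry
s=telemetry.state()
print(where(s))
for x,z,t in((70,2.5,14),(73.5,2.5,11),(73.5,2,8),(73.5,1,5)): print(z,t,go(s,*cov(x,z,t)))
E
```

```text
('tip', array([69.2, -0.1,  0.9]), 'edge', array([-54.8,  -0.1,  32.4]), 'rot', array([-1.100e-01,  1.426e+01,  1.000e-02]), 'F', array([-4.6,  0.6,  1.1]))
2.5 14 (array([ 0.1,  0.3, -1.4]), array([-0.26,  0.11, -0.  ]))
2.5 11 (array([0.1, 3.1, 1.5]), array([-3.26,  0.11,  0.  ]))
2 8 (array([0.1, 2.8, 5.9]), array([-6.26,  0.11,  0.01]))
1 5 (array([ 0.1,  2.8, 10.8]), array([-9.26,  0.11,  0.01]))
```

apply_moves(plan=[{"dx": 0, "dy": 0, "dz": -2, "wx": 0, "wy": 0, "wz": 0, "claw": 255}, {"dx": 0, "dy": 1, "dz": -1, "wx": -1.5, "wy": 0, "wz": 0, "claw": 255}, {"dx": 0, "dy": 2.5, "dz": 1, "wx": -3.3, "wy": 0, "wz": 0, "claw": 255}, {"dx": 0, "dy": 2.5, "dz": 3.5, "wx": -5, "wy": 0, "wz": 0, "claw": 255}, {"dx": 0, "dy": 2.5, "dz": 5.5, "wx": -6.3, "wy": 0, "wz": 0, "claw": 255}, {"dx": 0, "dy": 2.5, "dz": 5.5, "wx": -6.3, "wy": 0, "wz": 0, "claw": 255}, {"dx": 0, "dy": 2.5, "dz": 5.5, "wx": -6.3, "wy": 0, "wz": 0, "claw": 255}])

```text
t: 9.4
position: [0.6347, 0.0754, 0.1174]
tool_rot: [0.731, 0.666, 0.097, 0.109]
wrist_force: [-12.6, 2.3, -1.2]
opening: 0.0141
grip_force: 30.0
```

```bash
python3 - <<'E'
from h import *
from workcell import telemetry
s=telemetry.state()
print(where(s),s["grip_force"])
for x,z,t in((73.5,1,5),(73.5,.5,3),(73.5,0,1.5)): print(z,t,go(s,*cov(x,z,t)))
E
```

```text
('tip', array([69.9,  0. ,  2.1]), 'edge', array([-56.8,  -0.1,  20.3]), 'rot', array([-0.18,  8.21,  0.1 ]), 'F', array([-12. ,   1.1,   4.3])) 30.002086758613586
1 5 (array([0. , 3.1, 4.6]), array([-3.21,  0.18,  0.09]))
0.5 3 (array([0. , 2.9, 7.7]), array([-5.21,  0.18,  0.09]))
0 1.5 (array([ 0.1,  2.8, 10.1]), array([-6.71,  0.18,  0.09]))
```

```bash
cat >> h.py <<'E'
O=O-bayR().apply([.0073,0,0])
E
python3 - <<'E'
from h import *
from workcell import telemetry
s=telemetry.state()
print(where(s),s["grip_force"])
for x,z,t in((74,2,8),(74,1.5,6),(74,1,4)): print(z,t,go(s,*cov(x,z,t)))
E
```

```text
('tip', array([77.2,  0. ,  2.1]), 'edge', array([-49.5,  -0.1,  20.3]), 'rot', array([-0.18,  8.21,  0.1 ]), 'F', array([-12. ,   1.1,   4.3])) 30.002086758613586
2 8 (array([ 0. , -3.2,  0.8]), array([-0.21,  0.18,  0.08]))
1.5 6 (array([ 0. , -3.5,  3.8]), array([-2.21,  0.18,  0.09]))
1 4 (array([ 0.1, -3.8,  6.9]), array([-4.21,  0.18,  0.09]))
```

apply_moves(plan=[{"dx": 0, "dy": -2, "dz": 0, "wx": 0, "wy": 0, "wz": 0, "claw": 255}, {"dx": 0, "dy": -4, "dz": 0, "wx": 0, "wy": 0, "wz": 0, "claw": 255}, {"dx": 0, "dy": -6, "dz": 0, "wx": 0, "wy": 0, "wz": 0, "claw": 255}, {"dx": 0, "dy": -6, "dz": 0, "wx": 0, "wy": 0, "wz": 0, "claw": 255}, {"dx": 0, "dy": -6, "dz": 0, "wx": 0, "wy": 0, "wz": 0, "claw": 255}])

```text
t: 9.82
position: [0.6337, 0.0754, 0.1181]
tool_rot: [0.731, 0.666, 0.1, 0.111]
wrist_force: [0.1, 0.2, -2.5]
opening: 0.0137
grip_force: 30.0
```

```bash
python3 - <<'E'
from h import *
from workcell import telemetry,viewer
s=telemetry.state()
print(where(s),s["grip_force"])
for x,z,t in((74,2,8),(74,1.5,6),(74,1,4)): print(z,t,go(s,*cov(x,z,t)))
f=viewer.grab_frame("wrist"); A=f["frame"][60:260,180:500,::-1]; cv2.imwrite("pics/w5.png",cv2.resize(A,(800,500),interpolation=cv2.INTER_CUBIC)); np.savez("w5.npz",**f)
E
```

```text
('tip', array([76.8, -0.2,  3.7]), 'edge', array([-50. ,  -0.1,  21. ]), 'rot', array([-0.07,  7.76, -0.01]), 'F', array([-0.9,  0.2, -2.3])) 29.99958425760269
2 8 (array([ 0.1, -2.5,  1.7]), array([ 0.24,  0.07, -0.02]))
1.5 6 (array([ 0.1, -2.8,  4.8]), array([-1.76,  0.07, -0.02]))
1 4 (array([ 0.1, -3.1,  7.8]), array([-3.76,  0.07, -0.02]))
```

View pics/w5.png

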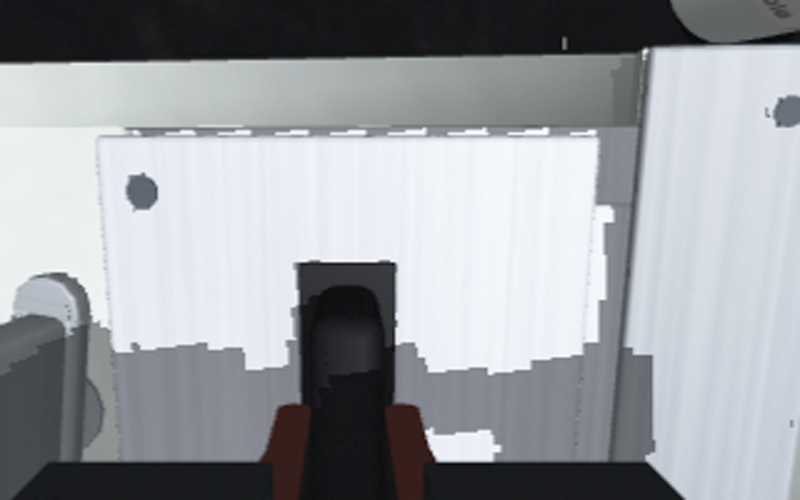

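```bash
python3 - <<'E'
from h import *
from workcell import telemetry
np.set_printoptions(precision=2,suppress=True)
s=telemetry.state(); f=dict(np.load("w5.npz"))
k=lambda p:np.array([[180+(x+.5)/2.5-.5,60+(y+.5)/2.5-.5] for x,y in p])
a=R.from_quat(s["tool_rot"]).as_matrix(); Rc=R.from_matrix(np.c_[a[:,1],a[:,0],-a[:,2]])
def cast(uv,o,Rb,z):
    c,d=rays(f,uv); n=Rb.apply([0,0,1]); t=((o+n*z-c)@n)/(d@n); return Rb.inv().apply(c+d*t[:,None]-o)*1000
for dz in(0,.003): 
    print("cover frame plate FrontL, RearL, frontR-ish",cast(k([(597,137),(98,137),(583,400)]),s["position"]-Rc.apply(TC+[0,0,dz]),Rc,.008))
for dz in(-.0045,0,.003): print("bay: lip corner, lip mid, console edge; ",dz,cast(k([(643,50),(634,250),(630,340)]),O+[0,0,dz],bayR(),.021), cast(k([(100,60),(100,125)]),O+[0,0,dz],bayR(),.008))
E
```

```text
cover frame plate FrontL, RearL, frontR-ish [[ 54.23  69.31   8.  ]
 [-53.62  69.32   8.  ]
 [ 55.7    9.64   8.  ]]
cover frame plate FrontL, RearL, frontR-ish [[ 55.19  69.39   8.  ]
 [-54.58  69.4    8.  ]
 [ 56.69   8.66   8.  ]]
bay: lip corner, lip mid, console edge;  -0.0045 [[68.38 86.26 21.  ]
 [70.22 45.21 21.  ]
 [71.14 25.   21.  ]] [[-55.49  87.9    8.  ]
 [-56.78  72.72   8.  ]]
bay: lip corner, lip mid, console edge;  0 [[65.57 85.75 21.  ]
 [67.37 45.67 21.  ]
 [68.27 25.95 21.  ]] [[-55.49  87.39   8.  ]
 [-56.75  72.54   8.  ]]
bay: lip corner, lip mid, console edge;  0.003 [[63.69 85.4  21.  ]
 [65.47 45.99 21.  ]
 [66.35 26.58 21.  ]] [[-55.49  87.05   8.  ]
 [-56.73  72.42   8.  ]]
```

```bash
sed -i 's/YAW=-5.35/YAW=-4.6/' h.py; python3 - <<'E'
from h import *
from workcell import telemetry
s=telemetry.state()
print(where(s))
for x,z,t in((76.3,3.5,6),(76.3,3,4),(76.3,2.5,3)): print(z,t,go(s,*cov(x,z,t)))
E
```

```text
('tip', array([76.7, -1. ,  3.6]), 'edge', array([-50.1,   0.6,  20.9]), 'rot', array([-0.35,  7.78, -0.72]), 'F', array([-0.2,  0.5, -2.2]))
3.5 6 (array([ 0. , -0.8,  2.4]), array([-1.78,  0.31, -0.73]))
3 4 (array([ 0. , -1.1,  5.5]), array([-3.78,  0.32, -0.73]))
2.5 3 (array([ 0. , -1.1,  7.3]), array([-4.78,  0.33, -0.72]))
```

apply_moves(plan=[{"dx": 0, "dy": -0.5, "dz": 1.3, "wx": -1, "wy": 0.3, "wz": -0.4, "claw": 255}, {"dx": 0, "dy": -0.8, "dz": 2.4, "wx": -1.8, "wy": 0.3, "wz": -0.7, "claw": 255}, {"dx": 0, "dy": -1, "dz": 4, "wx": -2.8, "wy": 0.3, "wz": -0.7, "claw": 255}, {"dx": 0, "dy": -1.1, "dz": 5.5, "wx": -3.8, "wy": 0.3, "wz": -0.7, "claw": 255}, {"dx": 0, "dy": -1.1, "dz": 5.5, "wx": -3.8, "wy": 0.3, "wz": -0.7, "claw": 255}, {"dx": 0, "dy": -1.1, "dz": 5.5, "wx": -3.8, "wy": 0.3, "wz": -0.7, "claw": 255}])

```text
t: 10.37
position: [0.6333, 0.0756, 0.1119]
tool_rot: [0.723, 0.667, 0.123, 0.134]
wrist_force: [-0.5, -0.2, -3.0]
opening: 0.014
grip_force: 30.0
```

```bash
python3 - <<'E'
from h import *
from workcell import telemetry
s=telemetry.state()
print(where(s),s["wrist_torque"])
for x,z,t in((76.3,2,4),(76.3,1,3),(76.3,0,2),(76.3,0,0)): print(z,t,go(s,*cov(x,z,t)))
E
```

```text
('tip', array([75.1,  0.2,  2.8]), 'edge', array([-52.6,   0.1,  11.9]), 'rot', array([-0.05,  4.08,  0.04]), 'F', array([-1.7, -0.3, -2.5])) [-0.02597722  0.48051026  0.05808712]
2 4 (array([-0.1,  1.3,  0.8]), array([-0.08,  0.05,  0.04]))
1 3 (array([-0.1,  1.1,  3.1]), array([-1.08,  0.05,  0.04]))
0 2 (array([-0.1,  1. ,  5.3]), array([-2.08,  0.05,  0.04]))
0 0 (array([-0.1,  0.6,  7.9]), array([-4.08,  0.05,  0.04]))
```

apply_moves(plan=[{"dx": 0, "dy": 1.5, "dz": 1.5, "wx": -0.5, "wy": 0, "wz": 0, "claw": 255}, {"dx": 0, "dy": 3.5, "dz": 2.5, "wx": -1, "wy": 0, "wz": 0, "claw": 255}, {"dx": 0, "dy": 3.5, "dz": 2.5, "wx": -1, "wy": 0, "wz": 0, "claw": 255}, {"dx": 0, "dy": 3.5, "dz": 2.5, "wx": -1, "wy": 0, "wz": 0, "claw": 255}])

```text
t: 10.7
position: [0.6354, 0.0755, 0.1094]
tool_rot: [0.722, 0.666, 0.127, 0.139]
wrist_force: [-6.4, 1.6, -2.2]
opening: 0.014
grip_force: 30.0
```

```bash
python3 - <<'E'
from h import *
from workcell import telemetry
s=telemetry.state()
print(where(s),s["wrist_torque"])
for x,z,t in((76.3,1,3),(76.3,0,2),(76.3,0,0)): print(z,t,go(s,*cov(x,z,t)))
E
```

```text
('tip', array([76.2,  0.2,  0.6]), 'edge', array([-51.6,   0.2,   8. ]), 'rot', array([-0.07,  3.28,  0.01]), 'F', array([-6.9,  1. ,  0.7])) [ 0.35211922  1.80284823 -0.12074865]
1 3 (array([-0.2,  0.1, -0. ]), array([-0.28,  0.07,  0.01]))
0 2 (array([-0.2, -0.1,  2.3]), array([-1.28,  0.07,  0.01]))
0 0 (array([-0.2, -0.5,  4.8]), array([-3.28,  0.07,  0.01]))
```

apply_moves(plan=[{"dx": 0, "dy": -2, "dz": 0, "wx": 0, "wy": 0, "wz": 0, "claw": 255}, {"dx": 0, "dy": -4, "dz": 1.2, "wx": -0.6, "wy": 0, "wz": 0, "claw": 255}, {"dx": 0, "dy": -4, "dz": 2.4, "wx": -1.3, "wy": 0, "wz": 0, "claw": 255}, {"dx": 0, "dy": -4, "dz": 3.7, "wx": -2.2, "wy": 0, "wz": 0, "claw": 255}, {"dx": 0, "dy": -4, "dz": 4.8, "wx": -3.2, "wy": 0, "wz": 0, "claw": 255}, {"dx": 0, "dy": -4, "dz": 4.8, "wx": -3.2, "wy": 0, "wz": 0, "claw": 255}, {"dx": 0, "dy": -4, "dz": 4.8, "wx": -3.2, "wy": 0, "wz": 0, "claw": 255}])

```text
t: 11.28
position: [0.6361, 0.0752, 0.1053]
tool_rot: [0.717, 0.662, 0.147, 0.16]
wrist_force: [-2.2, -0.3, -1.1]
opening: 0.0143
grip_force: 30.0
```

```bash
python3 - <<'E'
from h import *
from workcell import telemetry
s=telemetry.state()
print(where(s),s["wrist_torque"],s["grip_force"],s["opening"])
for x,z,t in((74.5,0,0),): print(z,t,go(s,*cov(x,z,t)))
E
```

```text
('tip', array([76.1, -0. ,  1. ]), 'edge', array([-51.9,   0. ,   0.6]), 'rot', array([-0.05, -0.17, -0.  ]), 'F', array([-2.4, -0.5, -0.1])) [-0.13180485  0.61111601 -0.22561189] 30.002146661281586 0.014265520626840203
0 0 (array([-0. , -1.5,  0.8]), array([ 0.17,  0.05, -0.  ]))
```

apply_moves(plan=[{"dx": 0, "dy": -1.5, "dz": 1, "wx": 0, "wy": 0, "wz": 0, "claw": 255}, {"dx": 0, "dy": -1.5, "dz": 2.5, "wx": 0, "wy": 0, "wz": 0, "claw": 255}, {"dx": 0, "dy": -1.5, "dz": 4, "wx": 0, "wy": 0, "wz": 0, "claw": 255}, {"dx": 0, "dy": -1.5, "dz": 4, "wx": 0, "wy": 0, "wz": 0, "claw": 255}, {"dx": 0, "dy": -1.5, "dz": 4, "wx": 0, "wy": 0, "wz": 0, "claw": 255}])

```text
t: 11.7
position: [0.6369, 0.0754, 0.1033]
tool_rot: [0.717, 0.661, 0.149, 0.161]
wrist_force: [-14.6, -2.3, 23.5]
opening: 0.0139
grip_force: 30.0
```

```bash
python3 - <<'E'
from h import *
from workcell import telemetry
s=telemetry.state()
print(where(s),s["wrist_torque"],s["grip_force"],s["opening"])
E
```

```text
('tip', array([76. ,  0.2, -0.9]), 'edge', array([-52. ,   0.3,  -1.6]), 'rot', array([-0.04, -0.33, -0.04]), 'F', array([-3. , -3.5, 27.4])) [-0.36987343  1.57215457 -0.37941797] 30.024081766605377 0.01394471376398361
```

apply_moves(plan=[{"dx": 0, "dy": 0, "dz": -1.5, "wx": 0, "wy": 0, "wz": 0, "claw": 255}, {"dx": 0, "dy": 0, "dz": -2.5, "wx": 0, "wy": 0, "wz": 0, "claw": 255}, {"dx": 0, "dy": 0, "dz": -2.5, "wx": 0, "wy": 0, "wz": 0, "claw": 130}, {"dx": 0, "dy": 0, "dz": -2.5, "wx": 0, "wy": 0, "wz": 0, "claw": 130}, {"dx": 0, "dy": 0, "dz": -2.5, "wx": 0, "wy": 0, "wz": 0, "claw": 130}, {"dx": 0, "dy": 0, "dz": -2.5, "wx": 0, "wy": 0, "wz": 0, "claw": 130}, {"dx": 0, "dy": 0, "dz": -2.5, "wx": 0, "wy": 0, "wz": 0, "claw": 130}, {"dx": 0, "dy": 0, "dz": -2.5, "wx": 0, "wy": 0, "wz": 0, "claw": 130}])

```text
t: 12.37
position: [0.6348, 0.0754, 0.1027]
tool_rot: [0.717, 0.662, 0.147, 0.16]
wrist_force: [0.9, 0.4, -0.3]
opening: 0.0427
grip_force: 0.0
```

```bash
python3 - <<'E'
from h import *
from workcell import telemetry
s=telemetry.state()
print(where(s),s["grip_force"],s["opening"],s["position"])
E
```

```text
('tip', array([73.8,  0.1, -0.9]), 'edge', array([-54.2,   0.1,  -1.2]), 'rot', array([-0.04, -0.12,  0.01]), 'F', array([ 0.7,  0.5, -0.6])) 0.0 0.0426932018271224 [0.63484868 0.07538746 0.10271063]
```

apply_moves(plan=[{"dx": 0, "dy": 0, "dz": -20, "wx": 0, "wy": 0, "wz": 0, "claw": 130}, {"dx": 0, "dy": 0, "dz": -50, "wx": 0, "wy": 0, "wz": 0, "claw": 130}, {"dx": -20, "dy": -10, "dz": -85, "wx": 0, "wy": 0, "wz": 0, "claw": 130}, {"dx": -45, "dy": -20, "dz": -110, "wx": 0, "wy": 0, "wz": 0, "claw": 130}, {"dx": -80, "dy": -30, "dz": -125, "wx": 0, "wy": 0, "wz": 0, "claw": 130}, {"dx": -80, "dy": -30, "dz": -125, "wx": 0, "wy": 0, "wz": 0, "claw": 130}, {"dx": -80, "dy": -30, "dz": -125, "wx": 0, "wy": 0, "wz": 0, "claw": 130}, {"dx": -80, "dy": -30, "dz": -125, "wx": 0, "wy": 0, "wz": 0, "claw": 130}])

```text
t: 13.03
position: [0.5488, 0.0021, 0.2036]
tool_rot: [0.718, 0.662, 0.148, 0.16]
wrist_force: [0.3, -0.0, 0.3]
opening: 0.043
grip_force: 0.0
```

```bash
python3 - <<'E'
from h import *
from workcell import telemetry,viewer
s=telemetry.state(); print(s["position"],s["qvel"].round(3).max())
w=viewer.grab_frame("wrist");d=viewer.grab_frame("side");np.savez("w6.npz",**w,pos=s["position"],rot=s["tool_rot"]);np.savez("d6.npz",**d)
P=O+bayR().apply(np.array([[-123,88,8],[62,-88,21],[62,88,21],[-123,-88,8],[-80,0,50]])/1000); p=proj(w,P); print(p.round(1))
u=int(p[:,0].min())-10; v=max(0,int(p[:,1].min())-10); A=np.zeros((600,800,3),np.uint8)
g=cv2.resize(w["frame"][v:v+150,u:u+200,::-1],(533,400),interpolation=cv2.INTER_CUBIC); A[:400,:533]=g; print(u,v,533/200)
h=cv2.resize(d["frame"][145:260,213:343,::-1],None,fx=2,fy=2,interpolation=cv2.INTER_CUBIC); A[:230,540:800]=h
# zoom on the lower rim region / fin
pf=p[4]; a,b=int(pf[0])-22,max(0,int(pf[1])-25); z=cv2.resize(w["frame"][b:b+50,a:a+70,::-1],(280,200),interpolation=cv2.INTER_CUBIC); A[400:600,:280]=z; print("fin crop",a,b,4)
z=cv2.resize(d["frame"][175:235,280:345,::-1],(390,360),interpolation=cv2.INTER_CUBIC); A[240:600,410:800]=z; print("side crop 280,175 x6 at 410,240")
cv2.imwrite("pics/last.png",A)
E
```

```text
[0.54877983 0.00207943 0.20357626] 0.023
[[ 2.087e+02 -1.000e-01]
 [ 4.126e+02  2.009e+02]
 [ 4.285e+02 -6.400e+00]
 [ 2.244e+02  1.980e+02]
 [ 2.540e+02  1.036e+02]]
198 0 2.665
fin crop 231 78 4
side crop 280,175 x6 at 410,240
```

View pics/last.png

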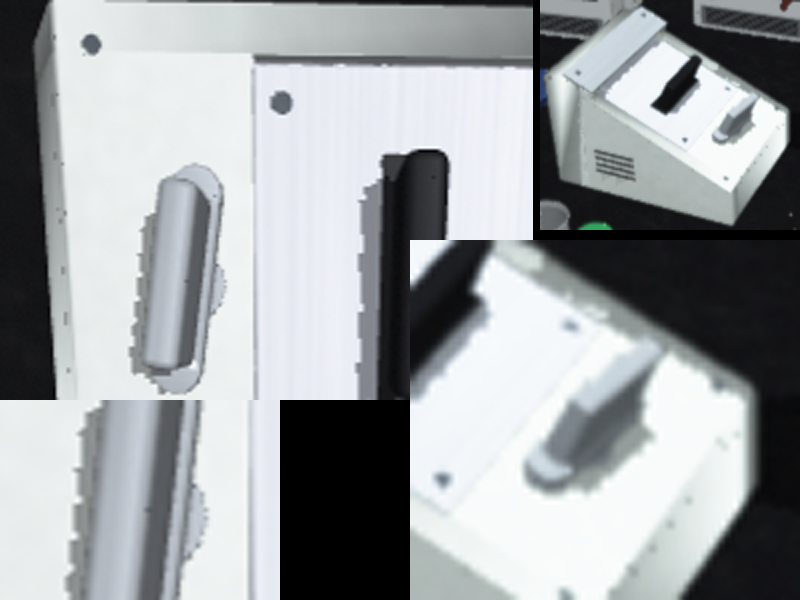

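```bash
python3 - <<'E'
from h import *
from workcell import telemetry
np.set_printoptions(precision=1,suppress=True)
s=telemetry.state(); f=dict(np.load("w6.npz")); k=lambda p:np.array([[198+(x+.5)/2.665-.5,(y+.5)/2.665-.5] for x,y in p])
O0=np.array([.646,.0737,.093])
def cast(uv,o,z):
    Rb=bayR();c,d=rays(f,uv); n=Rb.apply([0,0,1]); t=((o+n*z-c)@n)/(d@n); return Rb.inv().apply(c+d*t[:,None]-o)*1000
for dz in(-.003,0,.003):
    o=O0+[0,0,dz]
    print(dz,"fin ends",cast(k([(176,180),(161,364)]),o,.05).tolist(),"bar",cast(k([(200,164),(178,392)]),o,.018).tolist(),"rim corner",cast(k([(255,62)]),o,.008))
print(s["position"],where(s))
E
```

```text
-0.003 fin ends [[-77.22929507020004, 27.544500266254392, 50.000000000000014], [-84.31573286787736, -25.700404941071575, 50.00000000000003]] bar [[-74.41339729639499, 37.84052061427717, 17.999999999999975], [-85.03694544347547, -36.75640676100386, 18.00000000000004]] rim corner [[-56.3  71.1   8. ]]
0 fin ends [[-78.04296911229245, 27.087689266980597, 50.000000000000014], [-85.05340823922506, -25.586189687774613, 50.00000000000001]] bar [[-75.30478809741494, 37.33686191812308, 17.999999999999975], [-85.82717269656975, -36.54971052364989, 17.99999999999999]] rim corner [[-57.4  70.3   8. ]]
0.003 fin ends [[-78.8566431543849, 26.630878267706798, 49.999999999999986], [-85.79108361057278, -25.471974434477648, 49.999999999999964]] bar [[-76.19617889843491, 36.83320322196897, 17.999999999999982], [-86.61739994966409, -36.34301428629594, 17.99999999999998]] rim corner [[-58.4  69.6   8. ]]
[0.5 0.  0.2] ('tip', array([ 43.8, -78.3, 123.8]), 'edge', array([-84.2, -78.5, 123.5]), 'rot', array([ 0. , -0.1,  0.1]), 'F', array([ 0. , -0.3,  0. ]))
```

```bash
cat >> h.py <<'E'
O0=np.array([.646,.0737,.093])
def piv(z,ang,x=-81.,y=.6):
    """TCP over the pivot at bay z (mm), tool turned clockwise ang deg"""
    return O0+bayR().apply(np.array([x,y,z])/1000),tool(YAW,25)*R.from_euler("z",ang,degrees=True)
def wp(s):
    q=tool(YAW,25).inv()*R.from_quat(s["tool_rot"]); return np.round(bayR().inv().apply(s["position"]-O0)*1000,1),np.round(q.as_rotvec(degrees=True),2),np.round(bayR().inv().apply(s["wrist_force"]),1),s["wrist_torque"].round(2),round(s["opening"],4),s["grip_force"]
E
python3 - <<'E'
from h import *
from workcell import telemetry
s=telemetry.state(); print(wp(s),s["joint_pos"].round(2))
for z in(75,23): print(go(s,*piv(z,8)))
E
```

```text
(array([-36.1, -77.8, 138.2]), array([-0.12,  0.04, -0.09]), array([ 0. , -0.3,  0. ]), array([-0.02,  0.33,  0.02]), 0.0432, 0.0) [ 0.23  0.13 -0.45  2.19  0.41  0.44 -0.62]
(array([ 78.4, -44.9,  63.2]), array([ 0.12, -0.05,  8.09]))
(array([ 78.3, -45. , 115.2]), array([ 0.12, -0.05,  8.09]))
```

apply_moves(plan=[{"dx": 25, "dy": -15, "dz": 10, "wx": 0, "wy": 0, "wz": 3, "claw": 130}, {"dx": 55, "dy": -30, "dz": 25, "wx": 0, "wy": 0, "wz": 6, "claw": 130}, {"dx": 78.4, "dy": -45, "dz": 45, "wx": 0, "wy": 0, "wz": 8, "claw": 130}, {"dx": 78.4, "dy": -45, "dz": 60, "wx": 0, "wy": 0, "wz": 8, "claw": 130}, {"dx": 78.4, "dy": -45, "dz": 63, "wx": 0, "wy": 0, "wz": 8, "claw": 130}, {"dx": 78.4, "dy": -45, "dz": 63, "wx": 0, "wy": 0, "wz": 8, "claw": 130}, {"dx": 78.4, "dy": -45, "dz": 63, "wx": 0, "wy": 0, "wz": 8, "claw": 130}, {"dx": 78.4, "dy": -45, "dz": 63, "wx": 0, "wy": 0, "wz": 8, "claw": 130}])

```text
t: 13.8
position: [0.5412, 0.0819, 0.1274]
tool_rot: [0.762, 0.611, 0.158, 0.149]
wrist_force: [0.3, -0.3, -0.0]
opening: 0.0431
grip_force: 0.0
```

```bash
python3 - <<'E'
from h import *
from workcell import telemetry
s=telemetry.state(); print(wp(s),s["joint_pos"].round(2))
for z in(75,23): print(go(s,*piv(z,8)))
E
```

```text
(array([-80.7,  -0.3,  75.6]), array([-0.15, -0.  ,  7.96]), array([ 0.3, -0.3, -0.2]), array([-0.02,  0.34, -0.  ]), 0.0431, 0.0) [-0.09  0.26 -0.33  2.26  0.87  0.36 -1.39]
(array([ 0.8, -0.4,  0.6]), array([ 0.15, -0.01,  0.04]))
(array([ 0.8, -0.5, 52.6]), array([ 0.15, -0.01,  0.04]))
```

apply_moves(plan=[{"dx": 0.5, "dy": -0.4, "dz": 20, "wx": 0, "wy": 0, "wz": 0, "claw": 130}, {"dx": 0.8, "dy": -0.5, "dz": 38, "wx": 0, "wy": 0, "wz": 0, "claw": 130}, {"dx": 0.8, "dy": -0.5, "dz": 48, "wx": 0, "wy": 0, "wz": 0, "claw": 130}, {"dx": 0.8, "dy": -0.5, "dz": 52, "wx": 0, "wy": 0, "wz": 0, "claw": 130}, {"dx": 0.8, "dy": -0.5, "dz": 52, "wx": 0, "wy": 0, "wz": 0, "claw": 130}, {"dx": 0.8, "dy": -0.5, "dz": 52, "wx": 0, "wy": 0, "wz": 0, "claw": 130}])

```text
t: 14.3
position: [0.5629, 0.0802, 0.0806]
tool_rot: [0.762, 0.61, 0.158, 0.15]
wrist_force: [-0.2, 0.1, 0.2]
opening: 0.0429
grip_force: 0.0
```

```bash
python3 - <<'E'
from h import *
from workcell import telemetry
s=telemetry.state(); print(wp(s),s["joint_pos"].round(2))
E
```

```text
(array([-80.7,  -0.2,  24. ]), array([-0.19, -0.03,  8.04]), array([-0.1,  0.1,  0.2]), array([ 0.04,  0.34, -0.  ]), 0.0429, 0.0) [-0.18  0.37 -0.2   2.25  1.12  0.28 -1.64]
```

apply_moves(plan=[{"dx": 0, "dy": 0, "dz": 0, "wx": 0, "wy": 0, "wz": 0, "claw": 255}, {"dx": 0, "dy": 0, "dz": 0, "wx": 0, "wy": 0, "wz": 0, "claw": 255}, {"dx": 0, "dy": 0, "dz": 0, "wx": 0, "wy": 0, "wz": 0, "claw": 255}, {"dx": 0, "dy": 0, "dz": 0, "wx": 0, "wy": 0, "wz": 0, "claw": 255}, {"dx": 0, "dy": 0, "dz": 0, "wx": 0, "wy": 0, "wz": 0, "claw": 255}, {"dx": 0, "dy": 0, "dz": 0, "wx": 0, "wy": 0, "wz": 0, "claw": 255}, {"dx": 0, "dy": 0, "dz": 0, "wx": 0, "wy": 0, "wz": 0, "claw": 255}])

```text
t: 14.88
position: [0.5617, 0.0805, 0.0797]
tool_rot: [0.762, 0.61, 0.158, 0.149]
wrist_force: [-5.1, 0.9, 5.2]
opening: 0.0116
grip_force: 30.0
```

```bash
python3 - <<'E'
from h import *
from workcell import telemetry
s=telemetry.state(); print(wp(s),s["joint_pos"].round(2))
E
```

```text
(array([-82.3,   0. ,  23.7]), array([-0.09, -0.03,  7.98]), array([-2.5,  0.5,  6.9]), array([ 0.08,  1.04, -0.05]), 0.0116, 30.000527501106262) [-0.19  0.37 -0.2   2.25  1.13  0.28 -1.64]
```

apply_moves(plan=[{"dx": 0, "dy": -1, "dz": 0, "wx": 0, "wy": 0, "wz": 5, "claw": 255}, {"dx": 0, "dy": -1, "dz": 0, "wx": 0, "wy": 0, "wz": 10, "claw": 255}, {"dx": 0, "dy": -1, "dz": 0, "wx": 0, "wy": 0, "wz": 15, "claw": 255}, {"dx": 0, "dy": -1, "dz": 0, "wx": 0, "wy": 0, "wz": 20, "claw": 255}, {"dx": 0, "dy": -1, "dz": 0, "wx": 0, "wy": 0, "wz": 25, "claw": 255}, {"dx": 0, "dy": -1, "dz": 0, "wx": 0, "wy": 0, "wz": 30, "claw": 255}, {"dx": 0, "dy": -1, "dz": 0, "wx": 0, "wy": 0, "wz": 35, "claw": 255}, {"dx": 0, "dy": -1, "dz": 0, "wx": 0, "wy": 0, "wz": 40, "claw": 255}])

```text
t: 15.55
position: [0.5608, 0.0811, 0.0793]
tool_rot: [0.925, 0.311, 0.2, 0.086]
wrist_force: [-6.1, 1.0, 4.5]
opening: 0.0114
grip_force: 30.0
```

```bash
python3 - <<'E'
from h import *
from workcell import telemetry
s=telemetry.state(); print(wp(s),s["joint_pos"].round(2))
E
```

```text
(array([-83.3,   0.6,  23.7]), array([-9.000e-02,  3.000e-02,  4.818e+01]), array([-3.7,  0.5,  6.7]), array([0.23, 1.05, 0.11]), 0.0114, 30.00373810529709) [-0.29  0.36 -0.08  2.26  1.07  0.24 -2.3 ]
```

apply_moves(plan=[{"dx": 0, "dy": 0, "dz": 0, "wx": 0, "wy": 0, "wz": 0, "claw": 130}, {"dx": 0, "dy": 0, "dz": 0, "wx": 0, "wy": 0, "wz": 0, "claw": 130}, {"dx": 0, "dy": 0, "dz": 0, "wx": 0, "wy": 0, "wz": 0, "claw": 130}, {"dx": 0, "dy": 0, "dz": 0, "wx": 0, "wy": 0, "wz": 0, "claw": 130}, {"dx": 0, "dy": 0, "dz": 0, "wx": 0, "wy": 0, "wz": 0, "claw": 130}, {"dx": 0, "dy": 0, "dz": -10, "wx": 0, "wy": 0, "wz": 0, "claw": 130}, {"dx": 0, "dy": 0, "dz": -30, "wx": 0, "wy": 0, "wz": 0, "claw": 130}, {"dx": 0, "dy": 0, "dz": -50, "wx": 0, "wy": 0, "wz": 0, "claw": 130}])

```text
t: 16.22
position: [0.5398, 0.0822, 0.1246]
tool_rot: [0.925, 0.313, 0.199, 0.086]
wrist_force: [0.4, 0.4, -0.2]
opening: 0.0429
grip_force: 0.0
```

apply_moves(plan=[{"dx": 0, "dy": 0, "dz": 0, "wx": 0, "wy": 0, "wz": -7, "claw": 130}, {"dx": 0, "dy": 0, "dz": 0, "wx": 0, "wy": 0, "wz": -14, "claw": 130}, {"dx": 0, "dy": 0, "dz": 0, "wx": 0, "wy": 0, "wz": -21, "claw": 130}, {"dx": 0, "dy": 0, "dz": 0, "wx": 0, "wy": 0, "wz": -28, "claw": 130}, {"dx": 0, "dy": 0, "dz": 0, "wx": 0, "wy": 0, "wz": -35, "claw": 130}, {"dx": 0, "dy": 0, "dz": 0, "wx": 0, "wy": 0, "wz": -42, "claw": 130}, {"dx": 0, "dy": 0, "dz": 0, "wx": 0, "wy": 0, "wz": -49, "claw": 130}, {"dx": 0, "dy": 0, "dz": 0, "wx": 0, "wy": 0, "wz": -56, "claw": 130}])

```text
t: 16.88
position: [0.5407, 0.0821, 0.1248]
tool_rot: [0.667, 0.712, 0.135, 0.171]
wrist_force: [-0.9, 0.7, 0.1]
opening: 0.043
grip_force: 0.0
```

apply_moves(plan=[{"dx": 0, "dy": 0, "dz": 0, "wx": 0, "wy": 0, "wz": -7, "claw": 130}, {"dx": 0, "dy": 0, "dz": 0, "wx": 0, "wy": 0, "wz": -14, "claw": 130}, {"dx": 0, "dy": 0, "dz": 0, "wx": 0, "wy": 0, "wz": -21, "claw": 130}, {"dx": 0, "dy": 0, "dz": 0, "wx": 0, "wy": 0, "wz": -28, "claw": 130}, {"dx": 0, "dy": 0, "dz": 0, "wx": 0, "wy": 0, "wz": -35, "claw": 130}, {"dx": 0, "dy": 0, "dz": 0, "wx": 0, "wy": 0, "wz": -42, "claw": 130}, {"dx": 0, "dy": 0, "dz": 0, "wx": 0, "wy": 0, "wz": -49, "claw": 130}, {"dx": 0, "dy": 0, "dz": 0, "wx": 0, "wy": 0, "wz": -56, "claw": 130}])

```text
t: 17.55
position: [0.5406, 0.0821, 0.1248]
tool_rot: [0.255, 0.942, 0.039, 0.214]
wrist_force: [-0.1, -0.0, 1.0]
opening: 0.043
grip_force: 0.0
```

```bash
python3 - <<'E'
from h import *
from workcell import telemetry
s=telemetry.state(); print(wp(s),s["joint_pos"].round(2))
E
```

```text
(array([-82.4,  -0.1,  73.5]), array([ -0.1 ,  -0.13, -64.37]), array([ 0.3, -0. ,  0.9]), array([0.04, 0.28, 0.04]), 0.043, 0.0) [ 0.1   0.29 -0.55  2.25  0.99  0.42 -0.23]
```

apply_moves(plan=[{"dx": 0, "dy": 0, "dz": 0, "wx": 0, "wy": 0, "wz": -7, "claw": 130}, {"dx": 0, "dy": 0, "dz": 0, "wx": 0, "wy": 0, "wz": -14, "claw": 130}, {"dx": 0, "dy": 0, "dz": 0, "wx": 0, "wy": 0, "wz": -21, "claw": 130}, {"dx": 0, "dy": 0, "dz": 0, "wx": 0, "wy": 0, "wz": -28, "claw": 130}, {"dx": 0, "dy": 0, "dz": 0, "wx": 0, "wy": 0, "wz": -35, "claw": 130}, {"dx": 0, "dy": 0, "dz": 0, "wx": 0, "wy": 0, "wz": -42, "claw": 130}, {"dx": 0, "dy": 0, "dz": 0, "wx": 0, "wy": 0, "wz": -49, "claw": 130}, {"dx": 0, "dy": 0, "dz": 0, "wx": 0, "wy": 0, "wz": -56, "claw": 130}])

```text
t: 18.22
position: [0.5407, 0.082, 0.1248]
tool_rot: [-0.217, 0.951, -0.066, 0.208]
wrist_force: [-1.1, 0.0, -0.2]
opening: 0.0427
grip_force: 0.0
```

apply_moves(plan=[{"dx": 0, "dy": 0, "dz": 0, "wx": 0, "wy": 0, "wz": -7, "claw": 130}, {"dx": 0, "dy": 0, "dz": 0, "wx": 0, "wy": 0, "wz": -11.4, "claw": 130}, {"dx": 0, "dy": 0, "dz": 0, "wx": 0, "wy": 0, "wz": -11.4, "claw": 130}, {"dx": 0, "dy": 0, "dz": 0, "wx": 0, "wy": 0, "wz": -11.4, "claw": 130}])

```text
t: 18.55
position: [0.5406, 0.0821, 0.1247]
tool_rot: [-0.307, 0.927, -0.085, 0.2]
wrist_force: [-0.9, -0.6, 0.4]
opening: 0.0427
grip_force: 0.0
```

```bash
python3 - <<'E'
from h import *
from workcell import telemetry
s=telemetry.state(); print(wp(s),s["joint_pos"].round(2))
print(go(s,*piv(24,-131.8,-82.3,0.3)))
E
```

```text
(array([-82.4,  -0.1,  73.4]), array([-2.0000e-02, -1.8000e-01, -1.3125e+02]), array([-0.6, -0.7,  0.7]), array([ 0.11,  0.26, -0.01]), 0.0427, 0.0) [ 0.25  0.32 -0.72  2.24  1.06  0.47  0.89]
(array([-0.3,  0.3, 49.4]), array([-0.13,  0.07, -0.55]))
```

apply_moves(plan=[{"dx": 0, "dy": 0, "dz": 20, "wx": 0, "wy": 0, "wz": -0.5, "claw": 130}, {"dx": 0, "dy": 0, "dz": 38, "wx": 0, "wy": 0, "wz": -0.5, "claw": 130}, {"dx": 0, "dy": 0, "dz": 47, "wx": 0, "wy": 0, "wz": -0.5, "claw": 130}, {"dx": 0, "dy": 0, "dz": 49, "wx": 0, "wy": 0, "wz": -0.5, "claw": 130}, {"dx": 0, "dy": 0, "dz": 49, "wx": 0, "wy": 0, "wz": -0.5, "claw": 130}])

```text
t: 18.97
position: [0.5611, 0.0807, 0.0798]
tool_rot: [-0.311, 0.925, -0.086, 0.199]
wrist_force: [0.2, -0.2, 0.3]
opening: 0.0429
grip_force: 0.0
```

apply_moves(plan=[{"dx": 0, "dy": 0, "dz": 0, "wx": 0, "wy": 0, "wz": 0, "claw": 255}, {"dx": 0, "dy": 0, "dz": 0, "wx": 0, "wy": 0, "wz": 0, "claw": 255}, {"dx": 0, "dy": 0, "dz": 0, "wx": 0, "wy": 0, "wz": 0, "claw": 255}, {"dx": 0, "dy": 0, "dz": 0, "wx": 0, "wy": 0, "wz": 0, "claw": 255}, {"dx": 0, "dy": 0, "dz": 0, "wx": 0, "wy": 0, "wz": 0, "claw": 255}, {"dx": 0, "dy": 0, "dz": 0, "wx": 0, "wy": 0, "wz": 0, "claw": 255}, {"dx": 0, "dy": 0, "dz": 0, "wx": 0, "wy": 0, "wz": 0, "claw": 255}])

```text
t: 19.55
position: [0.5608, 0.0816, 0.0805]
tool_rot: [-0.313, 0.925, -0.086, 0.2]
wrist_force: [-4.5, 2.2, 4.0]
opening: 0.012
grip_force: 30.0
```

```bash
python3 - <<'E'
from h import *
from workcell import telemetry
s=telemetry.state(); print(wp(s),s["joint_pos"].round(2))
E
```

```text
(array([-82.8,   1.1,  24.9]), array([-1.2000e-01, -1.2000e-01, -1.3195e+02]), array([-2.5,  1.9,  5.6]), array([0.58, 0.83, 0.12]), 0.012, 29.99933123588562) [ 0.17  0.43 -0.63  2.23  1.28  0.45  0.7 ]
```

apply_moves(plan=[{"dx": 0, "dy": 0, "dz": 0, "wx": 0, "wy": 0, "wz": 6, "claw": 255}, {"dx": 0, "dy": 0, "dz": 0, "wx": 0, "wy": 0, "wz": 12, "claw": 255}, {"dx": 0, "dy": 0, "dz": 0, "wx": 0, "wy": 0, "wz": 18, "claw": 255}, {"dx": 0, "dy": 0, "dz": 0, "wx": 0, "wy": 0, "wz": 24, "claw": 255}, {"dx": 0, "dy": 0, "dz": 0, "wx": 0, "wy": 0, "wz": 30, "claw": 255}, {"dx": 0, "dy": 0, "dz": 0, "wx": 0, "wy": 0, "wz": 36, "claw": 255}, {"dx": 0, "dy": 0, "dz": 0, "wx": 0, "wy": 0, "wz": 42.3, "claw": 255}, {"dx": 0, "dy": 0, "dz": 0, "wx": 0, "wy": 0, "wz": 42.3, "claw": 255}])

```text
t: 20.22
position: [0.5606, 0.0822, 0.0804]
tool_rot: [0.044, 0.975, -0.007, 0.217]
wrist_force: [-5.0, 4.0, 3.9]
opening: 0.0118
grip_force: 30.0
```

apply_moves(plan=[{"dx": 0, "dy": 0, "dz": 0, "wx": 0, "wy": 0, "wz": 0, "claw": 255}, {"dx": 0, "dy": 0, "dz": 0, "wx": 0, "wy": 0, "wz": 0, "claw": 255}, {"dx": 0, "dy": 0, "dz": 0, "wx": 0, "wy": 0, "wz": 0, "claw": 255}])

```text
t: 20.47
position: [0.5606, 0.0822, 0.0804]
tool_rot: [0.042, 0.975, -0.007, 0.217]
wrist_force: [-6.3, 4.0, 2.2]
opening: 0.012
grip_force: 30.0
```

```bash
python3 - <<'E'
from h import *
from workcell import telemetry
s=telemetry.state(); print(wp(s),s["joint_pos"].round(2))
E
```

```text
(array([-83. ,   1.6,  24.9]), array([-1.600e-01, -2.000e-02, -8.968e+01]), array([-5. ,  3.5,  4.7]), array([0.56, 0.9 , 0.13]), 0.012, 30.007618367671967) [ 0.13  0.41 -0.57  2.23  1.26  0.42 -0.03]
```

apply_moves(plan=[{"dx": 0, "dy": 0, "dz": 0, "wx": 0, "wy": 0, "wz": 0, "claw": 130}, {"dx": 0, "dy": 0, "dz": 0, "wx": 0, "wy": 0, "wz": 0, "claw": 130}, {"dx": 0, "dy": 0, "dz": 0, "wx": 0, "wy": 0, "wz": 0, "claw": 130}, {"dx": 0, "dy": 0, "dz": 0, "wx": 0, "wy": 0, "wz": 0, "claw": 130}, {"dx": 0, "dy": 0, "dz": 0, "wx": 0, "wy": 0, "wz": 0, "claw": 130}, {"dx": 0, "dy": 0, "dz": -15, "wx": 0, "wy": 0, "wz": 0, "claw": 130}, {"dx": 0, "dy": 0, "dz": -45, "wx": 0, "wy": 0, "wz": 0, "claw": 130}, {"dx": 0, "dy": 0, "dz": -80, "wx": 0, "wy": 0, "wz": 0, "claw": 130}])

```text
t: 21.13
position: [0.5263, 0.0832, 0.152]
tool_rot: [0.043, 0.976, -0.008, 0.216]
wrist_force: [-0.5, -0.5, 1.2]
opening: 0.0429
grip_force: 0.0
```

apply_moves(plan=[{"dx": -30, "dy": 0, "dz": -20, "wx": 0, "wy": 0, "wz": 0, "claw": 130}, {"dx": -60, "dy": 0, "dz": -40, "wx": 0, "wy": 0, "wz": 0, "claw": 130}, {"dx": -80, "dy": 0, "dz": -60, "wx": 0, "wy": 0, "wz": 0, "claw": 130}, {"dx": -80, "dy": 0, "dz": -60, "wx": 0, "wy": 0, "wz": 0, "claw": 130}, {"dx": -80, "dy": 0, "dz": -60, "wx": 0, "wy": 0, "wz": 0, "claw": 130}, {"dx": -80, "dy": 0, "dz": -60, "wx": 0, "wy": 0, "wz": 0, "claw": 130}])

```text
t: 21.63
position: [0.5733, 0.0785, 0.2401]
tool_rot: [0.043, 0.975, -0.009, 0.217]
wrist_force: [-0.0, -0.1, -0.7]
opening: 0.0429
grip_force: 0.0
```

```bash
python3 - <<'E'
from h import *
from workcell import telemetry,viewer
np.set_printoptions(precision=1,suppress=True)
s=telemetry.state(); print(wp(s))
w=viewer.grab_frame("wrist");np.savez("w7.npz",**w); cv2.imwrite("pics/w7.png",w["frame"][:,:,::-1])
B=bayR()
P=lambda L:proj(w,O0+B.apply(np.array(L)/1000))
print("pred fin ends z50",P([[-108,0,50],[-52,0,50]]),"bar ends z18",P([[-118,0,18],[-42,0,18]]))
g=cv2.cvtColor(w["frame"],cv2.COLOR_RGB2GRAY)
# fin segmentation: mid-grey pixels on white around the predicted fin
c=P([[-80,0,34]])[0].astype(int); x0,y0=c-[60,70]; x0=max(x0,0);y0=max(y0,0)
sub=g[y0:y0+140,x0:x0+120]; print("crop origin",x0,y0); print("rows of grey/10 every 6px:")
for r in range(0,sub.shape[0],6): print(y0+r," ".join(f"{v//10:2d}" for v in sub[r,::4]))
E
```

```text
(array([ -3.9,  -1.1, 164.1]), array([  0. ,  -0.1, -89.6]), array([-0.3, -0.1, -0.6]), array([ 0. ,  0.2, -0. ]), 0.0429, 0.0)
pred fin ends z50 [[320.8  76.2]
 [321.2 142.1]] bar ends z18 [[320.5  70. ]
 [321.  150. ]]
crop origin 260 40
rows of grey/10 every 6px:
40  1  1  1  1  1  1  1  1  1  1  1  1  1  1  2  2  2  2  2  2  2  2  2  2  2  2  2  2  2  2
46  1  1  1  1  1  1  1  1  1  1  1  1  1  2  2  2  2  2  2  2  2  2  2  2  2  2  2  2  2  2
52 13 13 13 13 10 10 10  9  9  9  9  9  7 10 11 10 10  8  9  6  6  6  6  5  5  5  5  4  4  4
58 13 13 13 13 13 13 13 13 13 13 13 13 13 13 18 19 19 19 18 18 18 17 17 16 16 15 15 15 14 13
64 14 14 13 13 13 13 13 13 13 13 13 13 13 13 13 20 20 19 19 19 18 18 18 14 13 13 13 13 14 16
70 15 15 15 15 15 15 15 15 15 15 15 15 15 15 13 12 17 15 15 15 24 24 15 15 15 15 15 15 15 15
76 15 15 15 15 15 15 15 15 15 15 15 15 15 13 10 10 14 12 15 15 15 15 15 15 15 15 15 15 15 15
82 15 15 15 15 15 15 15 15 15 15 15 15 15 12  9 11 11  9 15 15 15 15 15 15 15 15 15 15 15 15
88 15 15 15 15 15 15 15 15 15 15 15 15 15 12  9 11 11  9 15 15 16 24 15 15 15 15 15 15 15
[... 712 characters left out ...]
 10  9 14 14 15 22 24 24 15 15 14 14 15 24
142 14  5  6 14 14 14 24 24 24 24 24 24 24 24 11 11 11 10 14 15 24 24 24 24 24 24 19 14 24 11
148 24 24 24 24 14 23 24 24 24 24 24 24 24 24 24 23 15 24 24 24 24 24 24 24 24 24 24 24 24 24
154 24 24 24 24 24 24 24 24 24 24 24 24 24 24 24 24 24 24 24 24 24 24 24 24 24 24 24 24 24 24
160 24 24 24 24 24 24 24 24 24 24 24 24 24 24 24 24 24 24 24 24 24 24 24 24 24 24 24 24 24 24
166 24 24 24 24 24 24 24 24 24 24 24 24 24 24 24 24 24 24 24 24 24 24 24 24 24 24 24 24 24 24
172 24 24 24 24 24 24 18 14 14 14 14 14 13 13 13 13 13 13 13 13 13 13 13 22 24 24 24 24 24 24
178 24 24 24 24 24 24  2  2  2  2  1  2  2  2  2  2  2  2  2  2  2  2  2  2  6  9 24 24 24 24
```

```bash
python3 - <<'E'
from h import *
f=dict(np.load("w7.npz")); g=cv2.GaussianBlur(cv2.cvtColor(f["frame"],cv2.COLOR_RGB2GRAY),(3,3),0).astype(float)
L=[];Rr=[]
for r in range(80,140):
    row=g[r,300:345]; m=np.where(row<122)[0]
    if len(m): L.append((r,300+m.min()));Rr.append((r,300+m.max()))
for n,a in(("L",L),("R",Rr)): 
    a=np.array(a); p=np.polyfit(a[:,0],a[:,1],1); print(n,p[0],np.degrees(np.arctan(p[0])),np.std(a[:,1]-np.polyval(p,a[:,0])))
def hline(c0,c1,r0,r1,name):
    pts=[]
    for c in range(c0,c1):
        d=np.abs(np.diff(g[r0:r1,c])); pts.append((c,r0+np.argmax(d)))
    a=np.array(pts); p=np.polyfit(a[:,0],a[:,1],1); k=abs(a[:,1]-np.polyval(p,a[:,0]))<1.5; p=np.polyfit(a[k,0],a[k,1],1); print(name,np.degrees(np.arctan(p[0])),k.mean(),np.polyval(p,320))
hline(290,345,165,190,"handle"); hline(240,310,46,56,"front edge"); hline(240,400,46,56,"front edge wide"); 
B=bayR(); P=lambda L:proj(f,O0+B.apply(np.array(L)/1000)).round(1).tolist()
print("pred front edge",P([[-123.5,88,8],[-123.5,-88,8]]),"rim",P([[-57.5,70,8],[-57.5,-70,8]]), "x axis z34",P([[-108,0,34],[-52,0,34]]))
E
```

```text
L 0.009474854126146761 0.542852908832998 1.2989389090811283
R -0.00358432898027139 -0.2053660434847834 0.8700460790553272
handle -0.9157001824577548 0.3090909090909091 168.0233824471493
front edge 1.8607633826565716e-15 0.9857142857142858 51.0
front edge wide 0.5340107597792572 0.99375 51.44654088050315
pred front edge [[409.7, 65.0], [231.3, 66.5]] rim [[388.2, 133.6], [253.5, 134.6]] x axis z34 [[320.7, 78.8], [321.0, 141.0]]
```

```bash
python3 -c "
from workcell import order
print(order.finish_job())"
```

```text
the job is handed in; nothing more can be done
None
```

The cover is back in the bay with its tongue under the lip and pressed flush, the turnbutton points up the slope to within about half a degree, and the job is handed in at about 22 s with nothing else on the bench touched.

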